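Screw the lid on a filled herb jar

TASK

Slide the open square amber jar, upright, into the white bench fork until it is fully home against the back, so that it cannot turn. Then set the black screw lid level on its mouth (turning it backwards, anticlockwise, finds the start of the thread with a small drop) and screw it down clockwise until it is fully tight, leaving the jar in the fork and everything else on the table where it is.

Things in the scene. Friction and masses are not known exactly. Their poses are not given: they have to be found in the camera images.
- jar: Open square jar of dark amber glass, 64x64 mm with rounded upright edges, a blank paper label on its -x face, filled with brown herb balls; 0.24 to 0.39 kg. Origin: centre of its underside, z up. Square body up to the flat shoulder at 52 mm; above it a round neck, 49 mm across, to the rim at 74 mm.
- jar_rim (a point): Centre of the jar's mouth, level with the rim, 74 mm above the underside (rim edge bevelled 2 mm). To the right of jar and fork, from y = -0.37 m on, runs a fixed window sill 0.19 m high: keep gripper and wrist off it.
- thread_start (a point): Start of one of the three beads of the jar's right-hand thread: towards the jar's +x, 26.4 mm from the axis, 62.6 mm up; the others start at 120 and 240 degrees. Beads are round, 3.4 mm thick, out to 56 mm across; seen from above each runs clockwise from its start over 140 degrees, falling 20.7 mm per full turn.
- lid: Black knurled screw lid, 65 mm across, 24 mm high, lying mouth down on the table; 0.06 kg. Origin: centre of the skirt's lower edge, z up. Inside: bore 59 mm, ceiling 20 mm above the lower edge, and three lugs near the edge (see lug0).
- lid_top (a point): Centre of the lid's top, 24 mm above its lower edge. Beyond the lid, from about x = 0.71 m on, stand fixed boxes some 60 mm high.
- lug0 (a point): Centre of the lid's lug on its +x side, 27.5 mm from the axis. The three lugs are 8 mm wide, 2.6 mm high (1.0 to 3.6 mm above the edge) and reach in to 51 mm across. Set down at random they rest on the beads, the lid's edge 57 to 63.5 mm above the jar's underside.
- lug1 (a point): Centre of the lid's lug at +120 degrees (anticlockwise from above). Turned anticlockwise until the lugs are 13 degrees or more past the bead starts, the lid drops by up to 6 mm, its edge to about 57 mm above the jar's underside; the lugs are then caught below the starts.
- lug2 (a point): Centre of the lid's lug at 240 degrees. From the drop the lid, turned clockwise, is drawn down 20.7 mm per full turn until its ceiling meets the rim: edge 54 mm above the jar's underside, lugs about 60 degrees clockwise of the bead starts, where each meets a moulded stop. It stays tight when let go.
- lug_home (a point): Point on the jar's thread, 27.5 mm from the axis, 56 mm up, 62 degrees clockwise of the jar's +x: with the lid tight one of its three lugs (any of them) stands here, within a few degrees.
- fork: White U-shaped fork fixed to the table, 34 mm high, 107 mm wide (140 with two low screw ears). Origin: on the table, where the jar's centre stands when home. Mouth to the fork's -x (to the robot); the jar slides in along +x. Slippery polymer; slot 70 mm wide, back face at +32.5 mm, so the jar stops at +0.5 mm. Arms reach to -10 mm, flared ends to -27 mm; the jar stands out 5 mm in front.
- pill_press: Green hand press, fixed between the robot's start and the work, 300 mm high with its lever; origin: on the table under its ram. Its base reaches 70 mm towards the robot, 100 mm away from it and 62 mm to either side; the lever's black knob reaches 100 mm towards the robot. Pass over it (fingertips above 0.34 m) or round it.
- lot_stamp: Bystander: small stamp with a dark turned handle, 54 high (mm); origin under its centre. Leave it.
- jar_big: Bystander: round closed jar, black lid, 63 across, 66 high (mm); origin under its centre. Leave it.
- jar_low: Bystander: round closed jar, black lid, 59 across, 46 high (mm); origin under its centre. Leave it.
- paddle: Bystander: maple press paddle with a knob, 70x120x41 (mm); origin under its centre. Leave it.
- vial: Bystander: gold pill vial, 22 across, 29 high (mm); origin under its centre. Leave it.

How it is judged:
By the outcome, as a careful person would: the job done as asked, in the order asked, and still so for the second after the job is handed in, with the robot touching nothing.
It also fails if it takes over 72 s, if anything falls off the work surface, if the arm or the gripper's body presses on something with over 40 N, if the wrist force passes 120 N, or if a joint passes its speed limit or range.

ROBOT

A 6-joint arm with a two-finger parallel gripper is mounted at the origin on a cart in front of the work surface, level with it; the furniture and walls round the work are solid. World frame = base frame: x ahead of the robot, y to its left, z up, the work surface at z = 0. Lengths are in m, angles in rad, forces in N, time in s.
With the tool pointing down it reaches from about 0.25 to 0.775 m from the base axis. Payload 4 kg.
Tool frame: the origin (TCP) lies midway between the tips of the shut fingers; the grasp point (between the pads) lies 19 mm behind it (ctrl.grasp_offset is the distance from the TCP to the grasp point, in m); z points along the fingers, y is the line along which they close (so a half turn about z gives the same grasp; the last joint's range is limited). The gripper opens to 85 mm and grips with 20 to 120 N. Pads are 22 mm wide; open, the fingers measure 114 mm over their backs; the gripper's body (76 mm by 85 mm) begins 54 mm behind the grasp point. The pads swing forward as they close: fully open they stand 13 mm farther back than shut.
Start: joints at [1.121, 0.087, 1.371, -0, 1.684, -0.103], TCP at [0.187, 0.517, 0.197] pointing down, gripper open.
Joint ranges: [-3.1, 3.1], [-0.76, 2.03], [0.27, 2.55], [-1.08, 4.22], [0.17, 2.65], [-2.57, 2.57]. Speed limits (rad/s): [2.79, 2.79, 3.14, 3.14, 3.14, 3.14].

INTERFACE

Orientations are given as [roll, pitch, yaw] about the fixed x, y, z axes, in that order (R = Rz(yaw) Ry(pitch) Rx(roll)).
In Python, from rig import ctrl gives the robot as it stands.
- The arm moves only by the shell command python3 steer.py 'ROWS' [FORCE]. ROWS is a JSON list of rows, 1 to 8 of them, each written [opening, [dx, dy, dz], [rx, ry, rz]]: the finger opening in m, then dx, dy, dz in units of 50 mm, then a rotation vector rx, ry, rz in units of 0.1 rad; each row shifts and turns the commanded pose from where the row before left it, along the tool's axes as they then stand; what a row does not reach is not made up. A row lasts 1/12 s, in which the tool goes at most 0.0417 m and 0.125 rad, less where a joint would pass 70% of its speed; a pose out of reach is approached as far as the arm can. The fingers move at their own pace and stop on an object; FORCE is the grip in N (left out, the last holds). Time passes only in rows, so rows that do not move let the fingers close. It prints the time, the measured TCP pose, the force, the opening and the grip force at its end. Input that does not fit is refused with a message, and nothing moves.
- ctrl.get_obs(): the state, without advancing time (a new reading comes with each control period).
- ctrl.camera(name): name is "side" or "top" or "wrist"; returns (picture, depth): 384x512x3 uint8, red, green, blue; 384x512 float32, m along the optical axis (not along the pixel's ray), 0 where there is no reading.
- ctrl.calibration(name): a dict with "fov_y" (degrees; the focal length in pixels is half the picture's height over the tangent of half this angle, whatever the lens; pixels are square), "cx", "cy" (the principal point, pixels), "R" (3x3) and "t" (3): a world point X has camera coordinates R X + t. Camera axes: x right, y down, z forward; pixel columns grow to the right and rows downward; lengths in m; the calibration is good to about 2 mm. A picture is of the moment at which its call begins: read the wrist's pose just before it. calibration takes no time and is no camera call; for the wrist camera it gives the pose at the moment of the call.
- ctrl.hand_in(): hands the job in; it is judged then, once.
The state is a dict: "clock": time; "joint_pos": joint angles; "qd": joint speeds; "tau": joint torques, N m; "position": TCP position; "eef_rot": TCP orientation; "ft_force": force on the tool from outside, world axes, zero at the start; "torque": the same for the moment, N m; "gripper_width": finger opening in m; "gripper_force": force on a finger pad.
Only numpy, scipy, OpenCV 4.12 (cv2) and the standard library are available. Lean on these libraries where they do the work, as an engineer would, in place of code of your own. Each camera call takes 0.05 s, during which the arm holds its last target. There are 200 camera calls.

## Working session

There is one attempt and no reset: what is moved stays moved. The work goes in short steps, Python scripts to look and compute and a shell command to move; the robot and the scene stay as the last step left them, time stands still between calls to the robot, and variables do not carry over. Pictures are saved under pics/ and viewed, at most 14 in all, crops included, and the job is handed in when it is done.

```bash
ls; mkdir -p pics; python3 - <<'E'
from rig import ctrl
import cv2,numpy as np
ims=[]
for n in ("side","top"):
    c,d=ctrl.camera(n); np.savez(f"{n}0.npz",c=c,d=d)
    ims.append(c); k=ctrl.calibration(n); print(n,k)
    cv2.imwrite(f"pics/{n}0.png",cv2.resize(c[:,:,::-1],(800,600),interpolation=cv2.INTER_CUBIC))
print(ctrl.get_obs())
E
```

```text
pics
rig.py
steer.py
  5   7  61 steer.py
  3   7  43 rig.py
  8  14 104 total
side {'fov_y': 43.79232749007552, 'cx': 256.0905079530152, 'cy': 189.1007959328806, 'R': array([[ 5.32391611e-01, -8.46498080e-01, -4.15345946e-04],
       [-7.11341372e-01, -4.47120851e-01, -5.42288112e-01],
       [ 4.58860136e-01,  2.89005095e-01, -8.40192496e-01]]), 't': array([-0.22584875,  0.45596873,  1.04965365])}
top {'fov_y': 53.896654109878924, 'cx': 248.79341540513363, 'cy': 192.56656885864618, 'R': array([[ 0.03054166, -0.99941449,  0.01542326],
       [-0.99675787, -0.03160237, -0.07399354],
       [ 0.07443763, -0.01311337, -0.99713945]]), 't': array([0.06828783, 0.55232214, 1.09110357])}
{'clock': 0.1, 'joint_pos': array([ 1.12093573e+00,  8.79194913e-02,  1.37213473e+00, -2.48150848e-05,
        1.68360215e+00, -1.03060825e-01]), 'qd': array([ 0.00105524, -0.00257281, -0.00495688, -0.00031008,  0.00074624,
        0.00220344]), 'tau': array([ 3.33837583e-03, -3.53014898e+01, -3.14217424e+01,  5.41889904e-05,
        7.94159045e-03, -1.25613919e-06]), 'position': array([0.18670195, 0.5167825 , 0.19631923]), 'eef_rot': array([-3.13953735e+00, -1.87779508e-04,  2.79478992e+00]), 'ft_force': array([-0.18477827, -0.64355595,  0.5894519 ]), 'torque': array([ 0.0167988 , -0.03075905, -0.05742261]), 'gripper_force': 0.0, 'gripper_width': 0.0853165515966045}
```
View pics/side0.png

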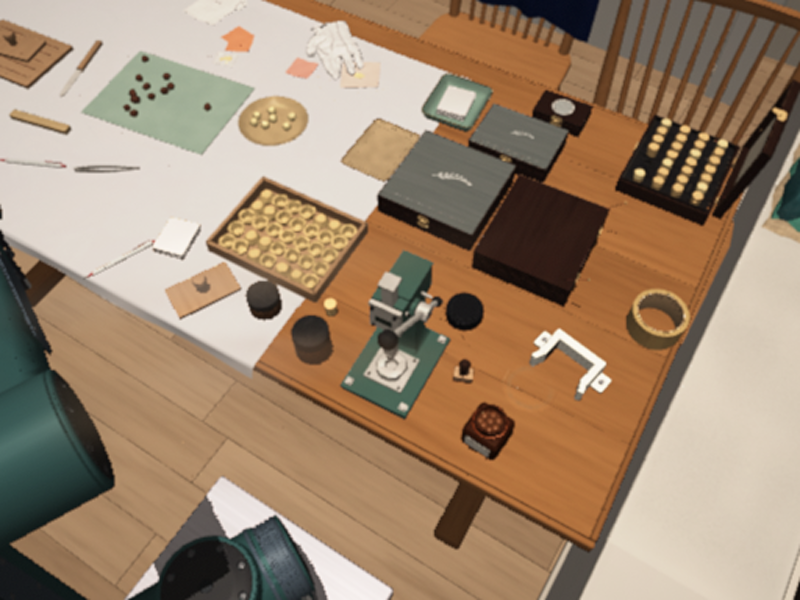

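View pics/top0.png

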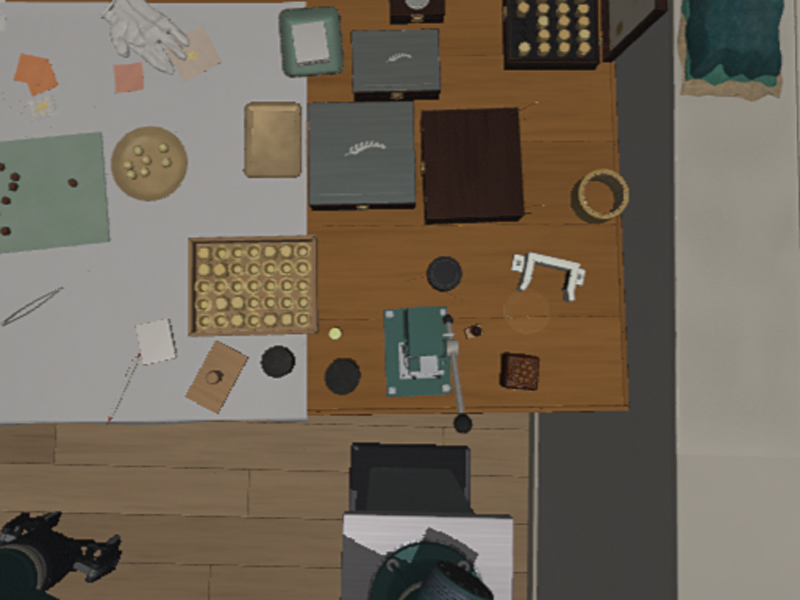

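Side picture (800x600): jar at (488,430) with its label towards the robot, fork at (572,360), lid at (465,311), stamp at (463,370). Top picture: jar (520,371), fork (549,272), lid (444,273), with the press at (418,350) between the robot and the lid.

```bash
cat > h.py <<'E'
import numpy as np,cv2
from rig import ctrl
def K(n):
    k=ctrl.calibration(n); return 192/np.tan(np.radians(k["fov_y"])/2),k["cx"],k["cy"],np.array(k["R"]),np.array(k["t"])
def ray(k,uv):
    f,cx,cy,R,t=k; uv=np.atleast_2d(uv).astype(float)
    d=np.c_[(uv[:,0]-cx)/f,(uv[:,1]-cy)/f,np.ones(len(uv))]@R
    return -R.T@t,d
def plane(k,uv,z):
    o,d=ray(k,uv); return o+d*((z-o[2])/d[:,2])[:,None]
def cloud(k,d):
    v,u=np.mgrid[:384,:512]; o,r=ray(k,np.c_[u.ravel(),v.ravel()])
    return (o+r*d.ravel()[:,None]).reshape(384,512,3)
def tri(k1,p1,k2,p2):
    o1,d1=ray(k1,p1);o2,d2=ray(k2,p2);d1=d1[0];d2=d2[0]
    s=np.linalg.lstsq(np.c_[d1,-d2],o2-o1,rcond=None)[0]
    a=o1+s[0]*d1;b=o2+s[1]*d2
    return (a+b)/2,np.linalg.norm(a-b)
E
cat > m0.py <<'E'
from h import *
L={}
for n in("side","top"):
    z=np.load(n+"0.npz");c,d=z["c"],z["d"];k=K(n);P=cloud(k,d);hsv=cv2.cvtColor(c,cv2.COLOR_RGB2HSV)
    W={"side":dict(jar=(290,250,335,298),lid=(280,182,314,214),fork=(334,204,396,260)),"top":dict(jar=(316,220,350,254),lid=(268,160,300,190),fork=(322,155,380,198))}[n]
    M={}
    for o,(a,b,e,f) in W.items():
        m=np.zeros((384,512),np.uint8)
        if o=="lid": q=hsv[...,2]<60
        elif o=="jar": q=(hsv[...,2]<110)
        else: q=(hsv[...,1]<60)&(hsv[...,2]>130)
        m[b:f,a:e]=q[b:f,a:e]
        p=P[m>0]; print(n,o,m.sum(),"z pct",np.percentile(p[:,2],[2,25,50,75,98]).round(4),"cent px",np.argwhere(m>0).mean(0)[::-1].round(1))
        zt={"lid":.024,"fork":.034,"jar":.074}[o]
        tm=(m>0)&(abs(P[...,2]-zt)<(.006 if o!="jar" else .012))
        t=P[tm]
        if len(t): print("   top pts",len(t),t.mean(0).round(4),"rect",cv2.minAreaRect(t[:,:2].astype(np.float32)*1000),"circ",cv2.minEnclosingCircle(t[:,:2].astype(np.float32)*1000))
        ct=max(cv2.findContours(m,0,cv2.CHAIN_APPROX_NONE)[0],key=cv2.contourArea)[:,0]
        print("   contour rect on plane",cv2.minAreaRect(plane(k,ct,zt)[:,:2].astype(np.float32)*1000))
        L[n,o]=np.argwhere(tm).mean(0)[::-1] if len(t) else None
for o in("lid","fork","jar"):
    if L["side",o] is not None and L["top",o] is not None: print(o,tri(K("side"),L["side",o],K("top"),L["top",o]))
E
python3 m0.py
python3 - <<'E'
import cv2,numpy as np
a=np.load("top0.npz")["c"][150:262,262:390,::-1]
b=np.load("side0.npz")["c"][180:300,270:398,::-1]
cv2.imwrite("pics/crop.png",np.vstack([cv2.resize(a,(342,300),interpolation=0),cv2.resize(b,(342,300),interpolation=0)]) if 0 else np.hstack([cv2.resize(a,(400,350),interpolation=2),cv2.resize(b,(400,350),interpolation=2)]))
E
```

```text
side jar 682 z pct [0.0087 0.0436 0.0529 0.0643 0.075 ] cent px [311.8 275.6]
   top pts 220 [ 0.4224 -0.1629  0.0685] rect ((420.7140808105469, -162.83482360839844), (50.61335754394531, 51.27667236328125), 66.49742126464844) circ ((422.7130432128906, -163.1346435546875), 27.72389030456543)
   contour rect on plane ((406.1445617675781, -167.46221923828125), (65.47967529296875, 80.39798736572266), 86.18771362304688)
side lid 445 z pct [0.0073 0.0222 0.0241 0.0259 0.1711] cent px [296.5 198.9]
   top pts 374 [ 0.6014 -0.021   0.0243] rect ((602.4725952148438, -20.083824157714844), (64.3976058959961, 61.85595703125), 47.3206901550293) circ ((603.6185302734375, -21.063295364379883), 33.56414794921875)
   contour rect on plane ((599.0321044921875, -21.525428771972656), (70.83394622802734, 59.97428894042969), 30.22271728515625)
side fork 615 z pct [-0.0005  0.0084  0.032   0.0343  0.0379] cent px [367.9 229.6]
   top pts 411 [ 0.6141 -0.2221  0.0335] rect ((604.2998046875, -218.29046630859375), (102.76985931396484, 74.27882385253906), 78.13912963867188) circ ((601.1932373046875, -217.67164
[... 978 characters left out ...]
5661315918)
top fork 447 z pct [-0.0002  0.0083  0.0325  0.0346  0.0376] cent px [351.3 172.5]
   top pts 321 [ 0.6175 -0.2168  0.0336] rect ((606.2423095703125, -215.8469696044922), (102.06718444824219, 72.92216491699219), 78.53009033203125) circ ((604.5682983398438, -215.01087951660156), 59.85511779785156)
   contour rect on plane ((604.8696899414062, -220.4555206298828), (111.92518615722656, 72.48746490478516), 78.63778686523438)
lid (array([ 0.60749469, -0.01772709,  0.01272121]), np.float64(0.0013933226460653967))
fork (array([ 0.61966946, -0.22091156,  0.02238326]), np.float64(0.002142959367187906))
jar (array([ 0.42634077, -0.16161648,  0.05880309]), np.float64(0.0005571997401854501))
```

View pics/crop.png

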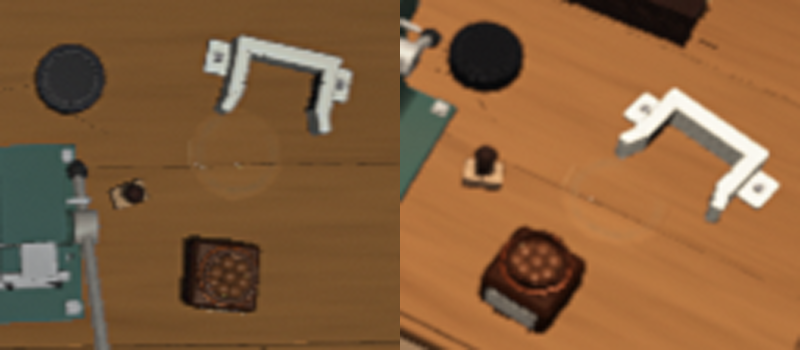

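The crop shows the jar's label facing the robot, with its yaw near −5°, and the fork's yaw near −11.5°. The two fixed cameras disagree by about 4 mm, so I'll move the wrist camera over for a better measurement.

Units first: shifts go in units of 50 mm and turns go in units of 0.1 rad. So -0.041 m is -0.82, -0.03 m is -0.6.

```bash

python3 steer.py '[[0.085, [0, 0, -0.82], [0, 0, 0]], [0.085, [0, 0, -0.82], [0, 0, 0]], [0.085, [0, 0, -0.82], [0, 0, 0]], [0.085, [0, 0, -0.82], [0, 0, 0]], [0.085, [0, 0, -0.82], [0, 0, 0]], [0.085, [-0.52, -0.6, 0], [0, 0, 0]], [0.085, [-0.52, -0.6, 0], [0, 0, 0]], [0.085, [-0.52, -0.6, 0], [0, 0, 0]]]' 40
python3 steer.py '[[0.085, [-0.52, -0.6, 0], [0, 0, 0]], [0.085, [-0.52, -0.6, 0], [0, 0, 0]], [0.085, [-0.52, -0.6, 0], [0, 0, 0]], [0.085, [-0.52, -0.6, 0], [0, 0, 0]], [0.085, [-0.52, -0.6, 0], [0, 0, 0]], [0.085, [-0.52, -0.6, 0], [0, 0, 0]], [0.085, [-0.52, -0.6, 0], [0, 0, 0]], [0.085, [-0.52, -0.6, 0], [0, 0, 0]]]'
python3 -c "
from h import *
o=ctrl.get_obs();print(o['position'],o['eef_rot'],o['joint_pos'],ctrl.grasp_offset)
k=ctrl.calibration('wrist');print(k['fov_y'],'cam',-k['R'].T@k['t'],k['R'])"
```

```text
clock: 0.77
position: [0.2303, 0.4058, 0.4026]
eef_rot: [3.141, 0.0, 2.797]
ft_force: [1.2, -1.4, -0.7]
gripper_width: 0.0851
gripper_force: 0.0
clock: 1.43
position: [0.3437, 0.1079, 0.4022]
eef_rot: [3.141, 0.0, 2.795]
ft_force: [0.9, 0.8, -0.1]
gripper_width: 0.0849
gripper_force: 0.0
[0.34367411 0.10787307 0.40219058] [3.14137477e+00 9.19027029e-05 2.79519306e+00] [ 1.46207410e-01 -2.76805256e-01  1.29552737e+00  1.74407819e-04
  2.12268652e+00 -1.07809788e+00] 0.0187
70.89680849229129 cam [0.28053578 0.13127555 0.57964483] [[ 3.39345225e-01  9.40661868e-01 -2.62959588e-04]
 [ 9.06481175e-01 -3.26939789e-01  2.67212000e-01]
 [ 2.51270167e-01 -9.09154843e-02 -9.63637732e-01]]
```

```bash

python3 steer.py '[[0.085, [-0.52, -0.6, 0], [0, 0, 0]], [0.085, [-0.52, -0.6, 0], [0, 0, 0]], [0.085, [-0.52, -0.6, 0], [0, 0, 0]], [0.085, [-0.52, -0.6, 0], [0, 0, 0]], [0.085, [-0.52, -0.6, 0], [0, 0, 0]], [0.085, [-0.52, -0.6, 0], [0, 0, 0]], [0.085, [-0.52, -0.6, 0], [0, 0, 0]], [0.085, [0, 0, 0], [0, 0, 0]]]'
python3 - <<'E'
from h import *
k=K("wrist");c,d=ctrl.camera("wrist");np.savez("w1.npz",c=c,d=d,f=k[0],cx=k[1],cy=k[2],R=k[3],t=k[4])
cv2.imwrite("pics/w1.png",cv2.resize(c[:,:,::-1],(800,600)))
E
python3 steer.py '[[0.085, [0, 0, 0], [0, 0, 1.25]], [0.085, [0, 0, 0], [0, 0, 1.25]], [0.085, [0, 0, 0], [0, 0, 1.25]], [0.085, [0, 0, 0], [0, 0, 1.25]], [0.085, [0, 0, 0], [0, 0, 1.25]], [0.085, [0, 0, 0], [0, 0, 1.25]], [0.085, [0, 0, 0], [0, 0, 1.25]], [0.085, [0, 0, 0], [0, 0, 1.25]]]' >/dev/null
python3 steer.py '[[0.085, [0, 0, 0], [0, 0, 1.25]], [0.085, [0, 0, 0], [0, 0, 1.25]], [0.085, [0, 0, 0], [0, 0, 1.25]], [0.085, [0, 0, 0], [0, 0, 1.25]], [0.085, [0, 0, 0], [0, 0, 1.25]], [0.085, [0, 0, 0], [0, 0, 1.25]], [0.085, [0, 0, 0], [0, 0, 1.25]], [0.085, [0, 0, 0], [0, 0, 1.25]]]' >/dev/null
python3 steer.py '[[0.085, [0, 0, 0], [0, 0, 1.25]], [0.085, [0, 0, 0], [0, 0, 1.25]], [0.085, [0, 0, 0], [0, 0, 1.25]], [0.085, [0, 0, 0], [0, 0, 1.25]], [0.085, [0, 0, 0], [0, 0, 1.25]], [0.085, [0, 0, 0], [0, 0, 1.25]], [0.085, [0, 0, 0], [0, 0, 1.25]], [0.085, [0, 0, 0], [0, 0, 0]]]'
python3 - <<'E'
from h import *
k=K("wrist");c,d=ctrl.camera("wrist");np.savez("w2.npz",c=c,d=d,f=k[0],cx=k[1],cy=k[2],R=k[3],t=k[4])
cv2.imwrite("pics/w2.png",cv2.resize(c[:,:,::-1],(800,600)))
E
```

```text
clock: 2.1
position: [0.445, -0.1555, 0.3984]
eef_rot: [-3.14, -0.006, 2.787]
ft_force: [-0.0, 0.6, -0.8]
gripper_width: 0.0853
gripper_force: 0.0
clock: 4.15
position: [0.4432, -0.1483, 0.4027]
eef_rot: [-3.141, -0.0, -0.08]
ft_force: [0.2, 0.3, 0.3]
gripper_width: 0.0851
gripper_force: 0.0
```

View pics/w1.png

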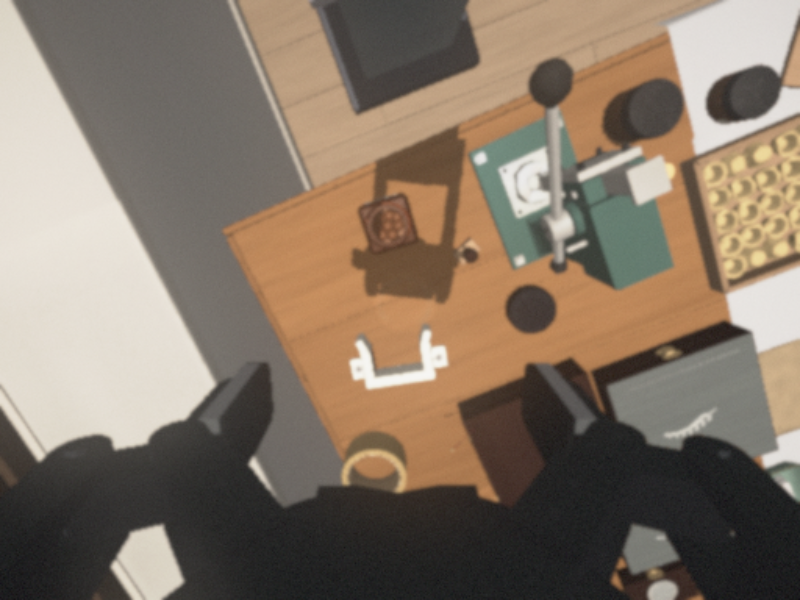

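View pics/w2.png

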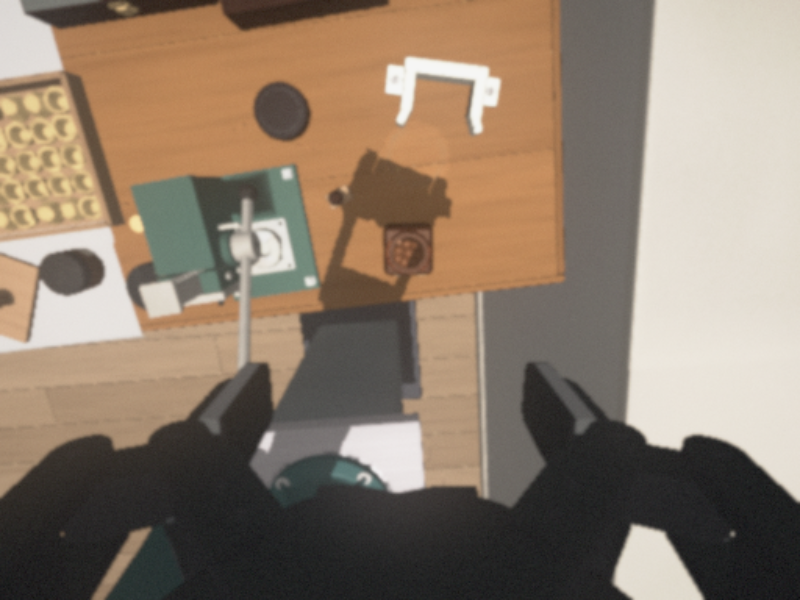

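w1 shows the jar at (388,223), lid (531,309), fork (398,362). w2 shows the jar at (408,249), lid (281,111), fork (443,92). The gripper's shadow lies near the jar.

```bash
cat > m1.py <<'E'
from h import *
from scipy.optimize import least_squares
W={"side":dict(jar=(290,250,335,298),lid=(280,182,314,214),fork=(334,204,396,260)),"top":dict(jar=(316,220,350,254),lid=(268,160,300,190),fork=(322,155,380,198)),
"w1":dict(jar=(224,118,272,164),lid=(320,178,360,216),fork=(220,205,290,252)),"w2":dict(jar=(240,138,282,180),lid=(158,48,202,94),fork=(243,32,322,88))}
Z=dict(lid=.024,fork=.034,jar=.074)
px={}
for n in W:
    z=np.load(n+("0" if n in("side","top") else "")+".npz");k=K(n) if n in("side","top") else (z["f"],z["cx"],z["cy"],z["R"],z["t"])
    c,d=z["c"],z["d"];P=cloud(k,d);hsv=cv2.cvtColor(c,cv2.COLOR_RGB2HSV)
    for o,(a,b,e,f) in W[n].items():
        w=np.zeros((384,512),bool);w[b:f,a:e]=1
        if o=="fork": w&=(hsv[...,1]<60)&(hsv[...,2]>130)
        if o=="lid": w&=(hsv[...,2]<75)
        zz=P[...,2]; m=w&(abs(zz-Z[o])<(.007 if o!="jar" else .010))
        m=cv2.morphologyEx(m.astype(np.uint8),cv2.MORPH_OPEN,np.ones((2,2)))if o!="fork" else m.astype(np.uint8)
        t=P[m>0]; 
        q=plane(k,np.argwhere(m>0)[:,::-1],Z[o] if o!="jar" else .070)[:,:2]
        (cx,cy),s,a=cv2.minAreaRect(q.astype(np.float32)*1000)
        px[n,o]=(k,np.argwhere(m>0).mean(0)[::-1])
        print(n,o,len(t),"depthmean",t.mean(0).round(4),"zmed",np.median(t[:,2]).round(4),"| plane mean",q.mean(0).round(4),"rect",round(cx,1),round(cy,1),np.round(s,1),round(a,1))
        if o=="jar": # shoulder body square
            m=w&(zz>.03)&(zz<.09); q=P[m][:,:2].astype(np.float32)*1000; print("    body rect",cv2.minAreaRect(q))
for o in Z:
    A=[];B=[]
    for n in W:
        k,p=px[n,o];oo,dd=ray(k,p);dd=dd[0]/np.linalg.norm(dd[0]);Q=np.eye(3)-np.outer(dd,dd);A.append(Q);B.append(Q@oo)
    x=np.linalg.lstsq(np.vstack(A),np.hstack(B),rcond=None)[0];print(o,"4-view",x.round(4),"res mm",[round(1000*np.linalg.norm(a@x-b),1) for a,b in zip(A,B)])
E
python3 m1.py
```

```text
side jar 199 depthmean [ 0.4231 -0.1657  0.0666] zmed 0.0664 | plane mean [ 0.4216 -0.1661] rect 423.4 -166.2 [49.2 47.6] 29.0
    body rect ((421.20892333984375, -163.06817626953125), (64.17391204833984, 60.63890075683594), 87.58428192138672)
side lid 386 depthmean [ 0.5957 -0.0267  0.0322] zmed 0.0243 | plane mean [ 0.6005 -0.0246] rect 600.4 -23.8 [64.4 60. ] 30.2
side fork 416 depthmean [ 0.6139 -0.2219  0.0334] zmed 0.0335 | plane mean [ 0.6136 -0.2219] rect 603.0 -217.9 [102.6  73.5] 79.1
top jar 120 depthmean [ 0.4243 -0.165   0.0614] zmed 0.0656 | plane mean [ 0.4247 -0.1628] rect 424.9 -162.1 [50.1 44.2] 84.6
    body rect ((426.0135803222656, -158.47854614257812), (62.76166915893555, 64.3402099609375), 85.98619079589844)
top lid 382 depthmean [ 0.6034 -0.0194  0.0225] zmed 0.0241 | plane mean [ 0.6032 -0.0192] rect 603.4 -18.1 [62.2 62.1] 1.8
top fork 321 depthmean [ 0.6175 -0.2168  0.0336] zmed 0.0335 | plane mean [ 0.6174 -0.2166] rect 605.7 -215.5 [101.9  72.2] 78.6
w1 jar 384 depthmean [ 0.4266 -0.1592  0.0717] zmed 0.0661 | plane mean [ 0.4267 -0.1593] rect 428.2 -160.
[... 1056 characters left out ...]
-1])
  ret = um.true_divide(
m1.py:20: RuntimeWarning: Mean of empty slice.
  print(n,o,len(t),"depthmean",t.mean(0).round(4),"zmed",np.median(t[:,2]).round(4),"| plane mean",q.mean(0).round(4),"rect",round(cx,1),round(cy,1),np.round(s,1),round(a,1))
  return _methods._mean(a, axis=axis, dtype=dtype,
  ret = ret.dtype.type(ret / rcount)
Traceback (most recent call last):
  File "m1.py", line 27, in <module>
    x=np.linalg.lstsq(np.vstack(A),np.hstack(B),rcond=None)[0];print(o,"4-view",x.round(4),"res mm",[round(1000*np.linalg.norm(a@x-b),1) for a,b in zip(A,B)])
      ~~~~~~~~~~~~~~~^^^^^^^^^^^^^^^^^^^^^^^^^^^^^^^^^^^^^^
numpy.linalg.LinAlgError: SVD did not converge in Linear Least Squares
```

```bash
python3 - <<'E'
from h import *
for n in("w1","w2","top","side"):
    z=np.load(n+("0" if n in("side","top") else "")+".npz");k=K(n) if n in("side","top") else (z["f"],z["cx"],z["cy"],z["R"],z["t"])
    P=cloud(k,z["d"]); 
    m=(z["d"]>0.1)&(P[...,0]>.26)&(P[...,0]<.55)&(abs(P[...,1]+.0)<.15)&(P[...,2]<.33)
    for a,b in((.02,.12),(.12,.2),(.2,.26),(.26,.32)):
        q=P[m&(P[...,2]>a)&(P[...,2]<b)]
        q=q[q[:,1]>-.11]
        if len(q)>5: print(n,a,b,len(q),"x",np.percentile(q[:,0],[1,99]).round(3),"y",np.percentile(q[:,1],[1,50,99]).round(3))
E
```

```text
w1 0.02 0.12 2135 x [0.382 0.534] y [-0.082  0.02   0.149]
w1 0.12 0.2 624 x [0.418 0.527] y [-0.023  0.008  0.049]
w1 0.2 0.26 4634 x [0.4   0.526] y [-0.022  0.018  0.056]
w1 0.26 0.32 1600 x [0.348 0.452] y [-0.033 -0.016  0.041]
w2 0.02 0.12 1392 x [0.383 0.535] y [-0.082  0.016  0.065]
w2 0.12 0.2 799 x [0.43  0.528] y [-0.021  0.009  0.02 ]
w2 0.2 0.26 4511 x [0.4   0.526] y [-0.021  0.018  0.058]
w2 0.26 0.32 652 x [0.381 0.453] y [-0.022  0.025  0.043]
top 0.02 0.12 354 x [0.379 0.533] y [-0.082  0.058  0.149]
top 0.12 0.2 90 x [0.421 0.524] y [-0.016 -0.007  0.061]
top 0.2 0.26 1108 x [0.399 0.528] y [-0.02   0.028  0.061]
top 0.26 0.32 290 x [0.35  0.453] y [-0.031 -0.011  0.043]
side 0.02 0.12 1257 x [0.376 0.53 ] y [-0.085  0.022  0.149]
side 0.12 0.2 220 x [0.418 0.527] y [-0.025  0.007  0.05 ]
side 0.2 0.26 1216 x [0.402 0.526] y [-0.024  0.017  0.055]
side 0.26 0.32 306 x [0.346 0.452] y [-0.035 -0.013  0.039]
```

```bash
cat > log.py <<'E'
from rig import ctrl
import json
o=ctrl.get_obs();q=o["joint_pos"];p=o["position"]
open("poses.txt","a").write(json.dumps([list(q),list(p)])+"\n")
print("q",q.round(3),"p",p.round(4),"yaw",o["eef_rot"][2].round(4),"f",o["ft_force"].round(1),"T",o["torque"].round(2),"w",round(o["gripper_width"],4),"gf",round(o["gripper_force"],1))
E
python3 log.py
python3 steer.py '[[0.085, [-0.344, 0.262, 0.4], [0, 0, 0]], [0.085, [0, 0, 0.82], [0, 0, 0]], [0.085, [0, 0, 0.82], [0, 0, 0]], [0.085, [0, 0, 0.82], [0, 0, 0]], [0.085, [0, 0, 0.82], [0, 0, 0]], [0.085, [0, 0, 0.82], [0, 0, 0]]]' >/dev/null; python3 log.py
python3 steer.py '[[0.085, [0, 0, 0.8], [0, 0, 0]], [0.085, [0, 0, 0.8], [0, 0, 0]], [0.085, [0, 0, 0.6], [0, 0, 0]], [0.085, [0, 0, 0.6], [0, 0, 0]], [0.085, [0, 0, 0.12], [0, 0, 0]], [0.085, [0, 0, 0], [0, 0, 0]]]'; python3 log.py
```

```text
q [-0.445 -0.045  1.097  0.     2.089  1.202] p [ 0.4432 -0.1485  0.4027] yaw -0.0762 f [ 0.4 -0.1  0.1] T [0.   0.   0.01] w 0.085 gf 0.0
q [-0.486 -0.124  1.621  0.     1.643  1.16 ] p [ 0.4249 -0.1605  0.1758] yaw -0.076 f [ 0.6 -0.4  0.8] T [-0.02  0.01 -0.01] w 0.0849 gf 0.0
clock: 5.2
position: [0.4233, -0.1598, 0.0292]
eef_rot: [-3.139, 0.005, -0.078]
ft_force: [-0.2, 0.1, -0.1]
gripper_width: 0.085
gripper_force: 0.0
q [-0.487 -0.027  1.831  0.     1.343  1.162] p [ 0.4233 -0.1598  0.0292] yaw -0.0777 f [-0.2  0.1 -0.1] T [-0.   -0.02  0.02] w 0.085 gf 0.0
```

```bash
python3 steer.py '[[0.06, [0, 0, 0], [0, 0, 0]], [0.06, [0, 0, 0], [0, 0, 0]], [0.06, [0, 0, 0], [0, 0, 0]], [0.06, [0, 0, 0], [0, 0, 0]], [0.06, [0, 0, 0], [0, 0, 0]], [0.06, [0, 0, 0], [0, 0, 0]]]' 40; python3 log.py
python3 - <<'E'
import json,numpy as np
D=[json.loads(l) for l in open("poses.txt")]+[[[1.12093573,.0879194,1.37213473],[.186702,.5167825,.19631923]],[[.1462,-.276805,1.295527],[.343674,.107873,.40219]]]
A=[];B=[]
for q,p in D:
    r=np.sqrt(p[0]**2+p[1]**2-.057**2);a=q[1];b=q[1]+q[2]
    A+=[[np.sin(a),np.cos(a),np.sin(b),np.cos(b),1,0],[np.cos(a),-np.sin(a),np.cos(b),-np.sin(b),0,1]];B+=[r,p[2]]
x,res,_,sv=np.linalg.lstsq(np.array(A),np.array(B),rcond=None);print(x.round(4),res,sv.round(2), (np.array(A)@x-B).round(4))
E
```

```text
clock: 5.7
position: [0.4258, -0.1616, 0.0322]
eef_rot: [3.141, -0.001, -0.08]
ft_force: [0.4, -0.2, 0.4]
gripper_width: 0.0599
gripper_force: 0.0
q [-0.487 -0.029  1.826  0.     1.342  1.164] p [ 0.4258 -0.1616  0.0322] yaw -0.0801 f [ 0.4 -0.2  0.4] T [ 0.01 -0.01  0.02] w 0.0599 gf 0.0
[ 4.473e-01 -2.000e-04  4.997e-01  1.015e-01 -3.000e-04 -2.036e-01] [4.11719736e-06] [4.2  4.2  0.58 0.58 0.18 0.18] [-0.0002  0.     -0.0006 -0.0001  0.0015 -0.     -0.0012 -0.      0.0001
 -0.      0.0003  0.    ]
```

```bash
python3 - <<'E'
from h import *
a,_=ctrl.camera("wrist");b,d=ctrl.camera("side");
P=cloud(K("side"),d);
cv2.imwrite("pics/g1.png",np.hstack([cv2.resize(a[:,:,::-1],(400,300)),cv2.resize(b[200:320,250:410,::-1],(400,300),interpolation=2)]))
E
```

```text
(no output)
```

View pics/g1.png

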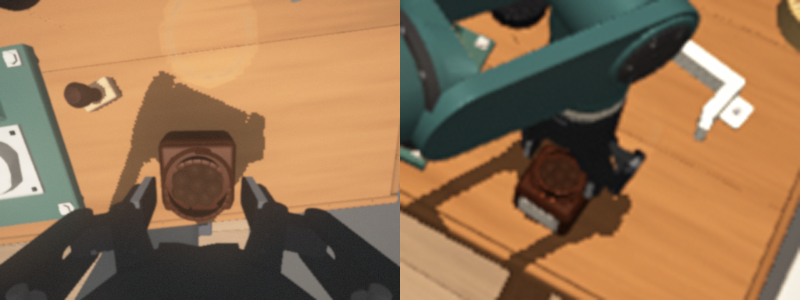

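Left: wrist view with the fingers straddling the jar at (150,205) and (250,205). The right view shows them high on the jar. I'll measure the finger heights with depth.

```bash
python3 - <<'E'
from h import *
k=K("wrist");c,d=ctrl.camera("wrist");P=cloud(k,d)
o=ctrl.get_obs();y=o["eef_rot"][2];p=o["position"]
X=np.array([np.cos(y),np.sin(y),0]);Y=np.array([np.sin(y),-np.cos(y),0])
Q=P-p; tx,ty,z=Q@X,Q@Y,P[...,2]
m=(d>.05)&(abs(tx)<.03)&(abs(ty)<.075)
for a in np.arange(-.075,.075,.006):
    s=m&(ty>=a)&(ty<a+.006)
    if s.sum()>5:
        i=z[s]; print(round(a,3),s.sum(),"z min/med/max",np.percentile(i,[1,50,99]).round(3),"tx",np.percentile(tx[s],[1,99]).round(3))
s=(d>.05)&(z<.05)&(z>.01)&(abs(tx)<.04)&(abs(ty)<.07)
print(s.sum())
for v in range(200,320,12): print(v,[(int(u),*(1000*np.array([tx[v,u],ty[v,u],z[v,u]])).round().astype(int)) for u in (165,180,190,198,316,324,334,350)])
E
```

```text
-0.075 527 z min/med/max [-0.001  0.001  0.003] tx [-0.029  0.029]
-0.069 955 z min/med/max [-0.     0.002  0.154] tx [-0.027  0.029]
-0.063 2742 z min/med/max [0.    0.138 0.16 ] tx [-0.02   0.028]
-0.057 6801 z min/med/max [0.    0.144 0.163] tx [-0.012  0.023]
-0.051 1837 z min/med/max [-0.     0.125  0.162] tx [-0.02   0.028]
-0.045 1145 z min/med/max [-0.     0.115  0.126] tx [-0.027  0.029]
-0.039 938 z min/med/max [0.    0.115 0.162] tx [0.004 0.029]
-0.033 2857 z min/med/max [0.023 0.109 0.163] tx [-0.024  0.029]
-0.027 2598 z min/med/max [0.045 0.146 0.165] tx [-0.012  0.029]
-0.021 3026 z min/med/max [0.046 0.153 0.17 ] tx [-0.017  0.029]
-0.015 3157 z min/med/max [0.046 0.151 0.17 ] tx [-0.021  0.029]
-0.009 2910 z min/med/max [0.047 0.148 0.169] tx [-0.023  0.029]
-0.003 2715 z min/med/max [0.047 0.148 0.163] tx [-0.023  0.029]
0.003 3012 z min/med/max [0.047 0.149 0.17 ] tx [-0.022  0.029]
0.009 3114 z min/med/max [0.047 0.152 0.17 ] tx [-0.019  0.029]
0.015 2949 z min/med/max [0.047 0.152 0.17 ] tx [-0.014  0.029]
0.021 2411 z min/med/max [0.045 0.148 0.164] tx [-0.026 
[... 3858 characters left out ...]
nt64(-146), np.int64(-321)), (198, np.int64(-325), np.int64(-127), np.int64(-316)), (316, np.int64(-641), np.int64(254), np.int64(-738)), (324, np.int64(17), np.int64(20), np.int64(142)), (334, np.int64(17), np.int64(23), np.int64(141)), (350, np.int64(17), np.int64(28), np.int64(141))]
308 [(165, np.int64(17), np.int64(-25), np.int64(147)), (180, np.int64(17), np.int64(-21), np.int64(147)), (190, np.int64(17), np.int64(-18), np.int64(147)), (198, np.int64(-326), np.int64(-119), np.int64(-278)), (316, np.int64(17), np.int64(16), np.int64(147)), (324, np.int64(16), np.int64(19), np.int64(146)), (334, np.int64(17), np.int64(21), np.int64(147)), (350, np.int64(17), np.int64(26), np.int64(147))]
```

```bash
python3 steer.py '[[0.085, [0, 0, 0], [0, 0, 0]], [0.085, [0, 0, 0], [0, 0, 0]], [0.085, [0, 0, 0.18], [0, 0, 0]], [0.085, [0, 0, 0.16], [0, 0, 0]], [0.085, [0, 0, 0.16], [0, 0, 0]], [0.085, [0, 0, 0], [0, 0, 0]]]'; python3 steer.py '[[0.06, [0, 0, 0], [0, 0, 0]], [0.06, [0, 0, 0], [0, 0, 0]], [0.06, [0, 0, 0], [0, 0, 0]], [0.06, [0, 0, 0], [0, 0, 0]], [0.06, [0, 0, 0], [0, 0, 0]], [0.06, [0, 0, 0], [0, 0, 0]]]' 40; python3 log.py
```

```text
clock: 6.35
position: [0.4234, -0.1603, 0.0036]
eef_rot: [-3.139, 0.005, -0.08]
ft_force: [-0.5, 0.4, 0.3]
gripper_width: 0.0849
gripper_force: 0.0
clock: 6.85
position: [0.4257, -0.1613, 0.0069]
eef_rot: [3.142, -0.001, -0.08]
ft_force: [-1.8, 0.4, 2.9]
gripper_width: 0.0611
gripper_force: 43.3
q [-4.870e-01 -1.000e-03  1.854e+00  0.000e+00  1.288e+00  1.164e+00] p [ 0.4257 -0.1613  0.0069] yaw -0.0802 f [-1.8  0.4  2.9] T [ 0.24  0.11 -0.05] w 0.0611 gf 43.3
```

```bash
cat > fing.py <<'E'
from h import *
k=K("wrist");c,d=ctrl.camera("wrist");P=cloud(k,d)
o=ctrl.get_obs();y=o["eef_rot"][2];p=o["position"]
X=np.array([np.cos(y),np.sin(y),0]);Y=np.array([np.sin(y),-np.cos(y),0])
Q=P-p; tx,ty,z=Q@X,Q@Y,P[...,2]
w=o["gripper_width"]/2
for s in(-1,1):
    m=(d>.05)&(abs(tx)<.013)&(abs(ty*s-w)<.004)&(z-p[2]>-.02)&(z-p[2]<.1)
    for a in range(-20,100,4):
        n=m&(z-p[2]>=a/1000)&(z-p[2]<(a+4)/1000)
        if n.sum()>2: print(s,"z-tcp",a,"n",n.sum(),"tx",np.percentile(tx[n],[2,98]).round(3),"ty",np.median(ty[n]).round(4))
E
python3 fing.py; python3 - <<'E'
from h import *
b,d=ctrl.camera("side");a,_=ctrl.camera("wrist")
cv2.imwrite("pics/g2.png",np.hstack([cv2.resize(a[150:342,128:384,::-1],(400,300)),cv2.resize(b[230:305,270:370,::-1],(400,300),interpolation=2)]))
E
```

```text
-1 z-tcp 32 n 5 tx [0.004 0.012] ty -0.0326
-1 z-tcp 36 n 43 tx [-0.003  0.013] ty -0.0315
-1 z-tcp 40 n 57 tx [-0.005  0.011] ty -0.0314
-1 z-tcp 44 n 127 tx [-0.01   0.013] ty -0.0313
-1 z-tcp 48 n 88 tx [-0.01   0.012] ty -0.0314
-1 z-tcp 52 n 134 tx [-0.01   0.011] ty -0.0313
-1 z-tcp 56 n 148 tx [-0.01   0.011] ty -0.0313
-1 z-tcp 60 n 118 tx [-0.01   0.012] ty -0.0315
-1 z-tcp 64 n 135 tx [-0.01   0.012] ty -0.0314
-1 z-tcp 68 n 135 tx [-0.01   0.011] ty -0.0314
-1 z-tcp 72 n 149 tx [-0.008  0.012] ty -0.0314
-1 z-tcp 76 n 200 tx [-0.001  0.011] ty -0.0325
-1 z-tcp 80 n 16 tx [0.005 0.013] ty -0.0338
-1 z-tcp 84 n 38 tx [0.011 0.013] ty -0.0333
-1 z-tcp 88 n 79 tx [0.012 0.013] ty -0.0327
-1 z-tcp 92 n 108 tx [0.011 0.013] ty -0.0318
-1 z-tcp 96 n 16 tx [0.012 0.013] ty -0.0334
1 z-tcp 32 n 7 tx [-0.013  0.012] ty 0.031
1 z-tcp 36 n 53 tx [-0.011  0.013] ty 0.0301
1 z-tcp 40 n 67 tx [-0.008  0.012] ty 0.0299
1 z-tcp 44 n 101 tx [-0.01   0.011] ty 0.03
1 z-tcp 48 n 103 tx [-0.01   0.012] ty 0.03
1 z-tcp 52 n 113 tx [-0.01   0.012] ty 0.0301
1 z-tcp 56 n 125 tx [-0.01   0.011] ty 0.03
1 z-tcp 60 n 123 tx [-0.01   0.011] ty 0.0301
1 z-tcp 64 n 145 tx [-0.01   0.012] ty 0.0301
1 z-tcp 68 n 148 tx [-0.01   0.012] ty 0.0301
1 z-tcp 72 n 154 tx [-0.008  0.012] ty 0.0301
1 z-tcp 76 n 222 tx [-0.     0.012] ty 0.0313
1 z-tcp 80 n 35 tx [0.005 0.013] ty 0.0333
1 z-tcp 84 n 63 tx [0.011 0.013] ty 0.0328
1 z-tcp 88 n 94 tx [0.011 0.013] ty 0.0317
1 z-tcp 92 n 132 tx [0.011 0.013] ty 0.0312
1 z-tcp 96 n 33 tx [0.012 0.013] ty 0.0336
```

View pics/g2.png

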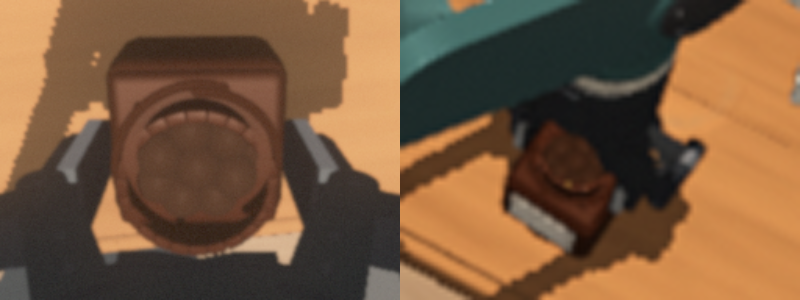

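The wrist crop shows the pads high on the jar's sides. Depth puts the fingertips about 38 mm above the reported TCP, so I'll regrip 6 mm lower. That still clears the 34 mm fork.

Units first: shifts go in units of 50 mm and turns go in units of 0.1 rad. So 0.006 m is 0.12.

```bash
python3 steer.py '[[0.085, [0, 0, 0], [0, 0, 0]], [0.085, [0, 0, 0], [0, 0, 0]], [0.085, [0, 0, 0.12], [0, 0, 0]], [0.085, [0, 0, 0], [0, 0, 0]], [0.06, [0, 0, 0], [0, 0, 0]], [0.06, [0, 0, 0], [0, 0, 0]], [0.06, [0, 0, 0], [0, 0, 0]], [0.06, [0, 0, 0], [0, 0, 0]]]' 40; python3 steer.py '[[0.06, [0, 0, 0], [0, 0, 0]], [0.06, [0, 0, 0], [0, 0, 0]]]' 40;python3 log.py;  python3 fing.py | head -4
```

```text
clock: 7.67
position: [0.4255, -0.1614, 0.0004]
eef_rot: [3.141, -0.0, -0.08]
ft_force: [0.2, 0.5, -0.2]
gripper_width: 0.0626
gripper_force: 45.3
clock: 7.83
position: [0.4255, -0.1614, 0.0004]
eef_rot: [3.141, -0.0, -0.08]
ft_force: [-0.7, -0.6, -1.1]
gripper_width: 0.0626
gripper_force: 45.2
q [-0.487  0.006  1.861 -0.     1.274  1.164] p [ 4.255e-01 -1.614e-01  4.000e-04] yaw -0.0803 f [-0.7 -0.6 -1.1] T [-0.07 -0.08  0.  ] w 0.0626 gf 45.2
-1 z-tcp 40 n 14 tx [-0.001  0.012] ty -0.0321
-1 z-tcp 44 n 98 tx [-0.005  0.012] ty -0.032
-1 z-tcp 48 n 126 tx [-0.01   0.012] ty -0.032
-1 z-tcp 52 n 115 tx [-0.01   0.011] ty -0.032
```

Scaled: 0.022 m is 0.44, -0.003 m is -0.06, 0.114 rad is 1.14.

```bash
python3 steer.py '[[0.06, [0, 0, -0.06], [0, 0, 0]], [0.06, [0.44, 0.146, 0], [0, 0, 0]], [0.06, [0.44, 0.146, 0], [0, 0, 0]], [0.06, [0.44, 0.148, 0], [0, 0, 0]], [0.06, [0.44, 0.148, 0], [0, 0, 0]], [0.06, [0, 0, 0], [0, 0, 1.14]], [0.06, [0, 0, 0], [0, 0, 0]], [0.06, [0, 0, 0], [0, 0, 0]]]' 45
python3 log.py
python3 - <<'E'
from h import *
k=K("wrist");c,d=ctrl.camera("wrist");P=cloud(k,d);z=P[...,2];hsv=cv2.cvtColor(c,cv2.COLOR_RGB2HSV)
m=(abs(z-.034)<.006)&(hsv[...,1]<70)&(hsv[...,2]>130)&(P[...,0]>.53)&(P[...,0]<.68)&(P[...,1]<-.12)&(P[...,1]>-.31)
q=P[m][:,:2];print("fork",m.sum(),cv2.minAreaRect(q.astype(np.float32)*1000))
a=np.radians(-11.1);u=np.array([np.cos(a),np.sin(a)]);v=np.array([-u[1],u[0]]);r=(q-[.5942,-.2141])
x,y=r@u,r@v
print("x",np.percentile(x,[1,99]).round(4),"y",np.percentile(y,[1,99]).round(4))
for lo,hi in((-.03,-.02),(-.02,-.01),(-.01,0),(0,.01),(.01,.02),(.02,.03)):
    s=(x>lo)&(x<hi)
    if s.sum()>6: yy=y[s];print(lo,s.sum(),"L",np.percentile(yy[yy>0],[3,97]).round(4) if (yy>0).sum()>3 else 0,"R",np.percentile(yy[yy<0],[3,97]).round(4) if (yy<0).sum()>3 else 0)
# inner back face
s=(abs(y)<.025);print("back x",np.percentile(x[s],[2,98]).round(4), "slope",np.polyfit(y[s],x[s],1).round(3))
E
```

```text
clock: 8.55
position: [0.5097, -0.197, 0.0023]
eef_rot: [-3.141, 0.003, -0.192]
ft_force: [-0.9, 0.6, -2.9]
gripper_width: 0.0624
gripper_force: 50.4
q [-0.473  0.203  1.641  0.     1.302  1.29 ] p [ 0.5097 -0.197   0.0023] yaw -0.1916 f [-0.9  0.6 -2.9] T [ 0.03 -0.05  0.01] w 0.0624 gf 50.4
fork 8747 ((598.2726440429688, -214.80142211914062), (103.18804168701172, 60.947044372558594), 78.29739379882812)
x [-0.0246  0.0335] y [-0.0479  0.0494]
-0.03 445 L [0.0427 0.0515] R [-0.0503 -0.0401]
-0.02 904 L [0.0389 0.05  ] R [-0.0487 -0.0364]
-0.01 1158 L [0.036  0.0487] R [-0.0469 -0.0343]
0 1241 L [0.036  0.0489] R [-0.0469 -0.0343]
0.01 1321 L [0.036  0.0489] R [-0.0469 -0.0342]
0.02 1405 L [0.036  0.0488] R [-0.0468 -0.0341]
back x [0.0307 0.0337] slope [-0.002  0.032]
```

Scaled: 0.018 m is 0.36, 0.0015 m is 0.03.

```bash
python3 steer.py '[[0.06, [0, 0, 0.03], [0, 0, 0]], [0.06, [0.36, 0, 0], [0, 0, 0]], [0.06, [0.36, 0, 0], [0, 0, 0]], [0.06, [0.36, 0, 0], [0, 0, 0]], [0.06, [0.36, 0, 0], [0, 0, 0]], [0.06, [0, 0, 0], [0, 0, 0]], [0.06, [0, 0, 0], [0, 0, 0]]]'; python3 log.py
```

```text
clock: 9.18
position: [0.5812, -0.2113, 0.0016]
eef_rot: [-3.141, 0.001, -0.193]
ft_force: [-0.7, 0.7, -2.8]
gripper_width: 0.0624
gripper_force: 50.4
q [-0.44   0.349  1.457  0.     1.337  1.323] p [ 0.5812 -0.2113  0.0016] yaw -0.1929 f [-0.7  0.7 -2.8] T [-0.03 -0.01  0.03] w 0.0624 gf 50.4
```

Scaled: 0.004 m is 0.08, 0.003 m is 0.06.

```bash
python3 steer.py '[[0.06, [0.08, 0, 0], [0, 0, 0]], [0.06, [0.08, 0, 0], [0, 0, 0]], [0.06, [0.06, 0, 0], [0, 0, 0]], [0.06, [0.04, 0, 0], [0, 0, 0]], [0.06, [0, 0, 0], [0, 0, 0]]]'; python3 log.py
```

```text
clock: 9.6
position: [0.5935, -0.2139, 0.0017]
eef_rot: [-3.141, 0.002, -0.194]
ft_force: [-2.7, 0.4, -2.7]
gripper_width: 0.0624
gripper_force: 50.4
q [-0.436  0.375  1.422 -0.     1.347  1.329] p [ 0.5935 -0.2139  0.0017] yaw -0.1941 f [-2.7  0.4 -2.7] T [ 0.04  0.3  -0.11] w 0.0624 gf 50.4
```

Scaled: -0.001 m is -0.02, 0.001 m is 0.02.

```bash
python3 steer.py '[[0.06, [-0.02, 0, 0.02], [0, 0, 0]], [0.06, [0, 0, 0.02], [0, 0, 0]], [0.06, [0, 0, 0], [0, 0, 0]]]'; python3 log.py;python3 steer.py '[[0.06, [0.02, 0, 0], [0, 0, 0]], [0.06, [0.02, 0, 0], [0, 0, 0]], [0.06, [0.02, 0, 0], [0, 0, 0]], [0.06, [0, 0, 0], [0, 0, 0]]]'; python3 log.py
```

```text
clock: 9.85
position: [0.5933, -0.214, 0.0005]
eef_rot: [3.142, -0.001, -0.194]
ft_force: [-0.5, 0.4, -0.4]
gripper_width: 0.0626
gripper_force: 50.7
q [-0.436  0.374  1.426  0.     1.341  1.329] p [ 5.933e-01 -2.140e-01  5.000e-04] yaw -0.1942 f [-0.5  0.4 -0.4] T [0.14 0.19 0.03] w 0.0626 gf 50.7
clock: 10.18
position: [0.5933, -0.2139, 0.0005]
eef_rot: [-3.141, 0.006, -0.195]
ft_force: [-10.4, 3.5, 5.6]
gripper_width: 0.0624
gripper_force: 51.3
q [-4.350e-01  3.790e-01  1.419e+00 -1.000e-03  1.350e+00  1.330e+00] p [ 5.933e-01 -2.139e-01  5.000e-04] yaw -0.1946 f [-10.4   3.5   5.6] T [ 0.37  1.51 -0.12] w 0.0624 gf 51.3
```

Contact with the fork's back is felt: 10 N with no further advance. I'll release, rise and check the jar, and measure the forearm's height to see whether it clears the press.

Scaled: 0.001 m is 0.02.

```bash
python3 steer.py '[[0.06, [0.02, 0, 0], [0, 0, 0]], [0.06, [0, 0, 0], [0, 0, 0]], [0.06, [0, 0, 0], [0, 0, 0]]]'; python3 log.py
python3 - <<'E'
from h import *
q=ctrl.get_obs()["joint_pos"][0];u=np.array([np.cos(q),np.sin(q)]);v=np.array([-u[1],u[0]])
for n in("top","side"):
    c,d=ctrl.camera(n);P=cloud(K(n),d);r=P[...,:2]@u;l=P[...,:2]@v;z=P[...,2]
    for a in np.arange(.05,.7,.05):
        m=(d>.1)&(abs(r-a)<.01)&(abs(l)<.13)&(z>.12)
        if m.sum()>8:
            zz=z[m];t=np.percentile(zz,98);print(n,a.round(2),"ztop",t.round(3),"zmin",np.percentile(zz,2).round(3),"lat",np.percentile(l[m],[2,98]).round(3), "lat@top",np.median(l[m][zz>t-.02]).round(3))
E
python3 steer.py '[[0.085, [0, 0, 0], [0, 0, 0]], [0.085, [0, 0, 0], [0, 0, 0]], [0.085, [0, 0, 0], [0, 0, 0]], [0.085, [0, 0, -0.4], [0, 0, 0]], [0.085, [0, 0, -0.8], [0, 0, 0]], [0.085, [0, 0, -0.8], [0, 0, 0]], [0.085, [0, 0, -0.8], [0, 0, 0]], [0.085, [0, 0, -0.8], [0, 0, 0]]]'; python3 log.py
```

```text
clock: 10.43
position: [0.5933, -0.2139, 0.0005]
eef_rot: [-3.141, 0.008, -0.195]
ft_force: [-12.3, 2.6, 7.3]
gripper_width: 0.0624
gripper_force: 51.5
q [-0.435  0.38   1.417 -0.002  1.353  1.331] p [ 5.933e-01 -2.139e-01  5.000e-04] yaw -0.1948 f [-12.3   2.6   7.3] T [ 0.43  1.96 -0.13] w 0.0624 gf 51.5
top 0.25 ztop 0.572 zmin 0.516 lat [0.018 0.111] lat@top 0.069
top 0.3 ztop 0.543 zmin 0.475 lat [0.012 0.112] lat@top 0.062
top 0.35 ztop 0.515 zmin 0.459 lat [0.006 0.112] lat@top 0.062
top 0.4 ztop 0.487 zmin 0.43 lat [0.019 0.107] lat@top 0.063
top 0.45 ztop 0.458 zmin 0.387 lat [0.005 0.114] lat@top 0.063
top 0.5 ztop 0.434 zmin 0.361 lat [0.004 0.115] lat@top 0.06
top 0.55 ztop 0.422 zmin 0.341 lat [0.004 0.115] lat@top 0.018
top 0.6 ztop 0.411 zmin 0.144 lat [0.005 0.118] lat@top 0.028
top 0.65 ztop 0.401 zmin 0.13 lat [-0.126  0.12 ] lat@top 0.06
side 0.05 ztop 0.433 zmin 0.159 lat [-0.038  0.125] lat@top 0.122
side 0.1 ztop 0.558 zmin 0.256 lat [0.117 0.127] lat@top 0.122
side 0.15 ztop 0.621 zmin 0.54 lat [-0.013  0.126] lat@top 0.05
side 0.2 ztop 0.616 zmin 0.545 lat [-0
[... 199 characters left out ...]
107] lat@top 0.042
side 0.4 ztop 0.487 zmin 0.418 lat [0.005 0.087] lat@top 0.044
side 0.45 ztop 0.457 zmin 0.369 lat [-0.002  0.106] lat@top 0.044
side 0.5 ztop 0.434 zmin 0.356 lat [-0.002  0.108] lat@top 0.042
side 0.55 ztop 0.422 zmin 0.341 lat [-0.002  0.108] lat@top 0.012
side 0.6 ztop 0.411 zmin 0.167 lat [-0.005  0.102] lat@top 0.063
side 0.65 ztop 0.401 zmin 0.141 lat [-0.127  0.105] lat@top 0.048
clock: 11.2
position: [0.5975, -0.2147, 0.1822]
eef_rot: [3.141, -0.002, -0.194]
ft_force: [1.4, -0.2, 0.3]
gripper_width: 0.0849
gripper_force: 0.0
q [-0.434  0.279  1.178  0.     1.683  1.33 ] p [ 0.5975 -0.2147  0.1822] yaw -0.194 f [ 1.4 -0.2  0.3] T [-0.04 -0.02  0.  ] w 0.0849 gf 0.0
```

```bash
python3 - <<'E'
from h import *
z=np.load("w1.npz");k=(z["f"],z["cx"],z["cy"],z["R"],z["t"]);A=cloud(k,z["d"]);z2=np.load("w2.npz");B=cloud((z2["f"],z2["cx"],z2["cy"],z2["R"],z2["t"]),z2["d"])
for n,P,d in(("w1",A,z["d"]),("w2",B,z2["d"])):
  for a in np.arange(.33,.54,.02):
    m=(d>.1)&(abs(P[...,0]-a)<.01)&(P[...,1]>-.06)&(P[...,1]<.08)&(P[...,2]<.34)&(P[...,2]>.1)
    if m.sum()>20:
        q=P[m];print(n,a.round(2),"zmax",np.percentile(q[:,2],99).round(3),"y at top",np.median(q[q[:,2]>np.percentile(q[:,2],90),1]).round(3))
k=K("wrist");c,d=ctrl.camera("wrist");np.savez("w3.npz",c=c,d=d,f=k[0],cx=k[1],cy=k[2],R=k[3],t=k[4])
P=cloud(k,d);x,y,h=P[...,0],P[...,1],P[...,2]
O=np.array([.5944,-.2132])
m=(d>.1)&(h>.060)&(h<.085)&(np.hypot(x-O[0],y-O[1])<.045);q=P[m]
print("jar top",m.sum(),np.median(q[:,2]).round(4),cv2.minEnclosingCircle(q[:,:2].astype(np.float32)*1000),cv2.minAreaRect(q[:,:2].astype(np.float32)*1000))
m=(d>.1)&(h>.040)&(h<.085)&(np.hypot(x-O[0],y-O[1])<.06);q=P[m];print("jar body",cv2.minAreaRect(q[:,:2].astype(np.float32)*1000))
m=(d>.1)&(h>.015)&(h<.033)&(np.hypot(x-.6035,y+.018)<.045);q=P[m]
if m.sum()>50: print("lid",m.sum(),np.median(q[:,2]).round(4),cv2.minEnclosingCircle(q[:,:2].astype(np.float32)*1000),cv2.minAreaRect(q[:,:2].astype(np.float32)*1000))
u=np.array([.9812,-.193]);v=np.array([.193,.9812]);r=P[...,:2]-O;X=r@u;Y=r@v
m=(d>.1)&(h>.029)&(h<.039)&(abs(Y)<.03)&(X>.02)&(X<.06);print("fork back top x",m.sum(),np.percentile(X[m],[2,98]).round(4) if m.sum() else 0)
m=(d>.1)&(h>.045)&(h<.056)&(abs(Y)<.02)&(abs(X)<.05);print("jar shoulder x",np.percentile(X[m],[1,99]).round(4))
cv2.imwrite("pics/w3.png",cv2.resize(c[:,:,::-1],(640,480)))
E
```

```text
w1 0.35 zmax 0.298 y at top -0.021
w1 0.37 zmax 0.297 y at top -0.02
w1 0.39 zmax 0.272 y at top -0.02
w1 0.41 zmax 0.257 y at top -0.018
w1 0.43 zmax 0.279 y at top 0.029
w1 0.45 zmax 0.279 y at top 0.029
w1 0.47 zmax 0.233 y at top 0.019
w1 0.49 zmax 0.233 y at top 0.034
w1 0.51 zmax 0.233 y at top 0.037
w1 0.53 zmax 0.233 y at top 0.04
w2 0.39 zmax 0.272 y at top -0.018
w2 0.41 zmax 0.256 y at top -0.018
w2 0.43 zmax 0.279 y at top 0.029
w2 0.45 zmax 0.279 y at top 0.03
w2 0.47 zmax 0.233 y at top 0.025
w2 0.49 zmax 0.233 y at top 0.033
w2 0.51 zmax 0.233 y at top 0.039
w2 0.53 zmax 0.233 y at top 0.035
jar top 1688 0.0656 ((593.2567749023438, -212.79244995117188), 27.975101470947266) ((594.8511352539062, -213.3059539794922), (54.64182662963867, 52.111122131347656), 63.999446868896484)
jar body ((594.4598388671875, -213.1490478515625), (63.88690948486328, 61.698116302490234), 77.85575103759766)
lid 2082 0.0252 ((605.3949584960938, -17.398635864257812), 33.186073303222656) ((604.9085693359375, -17.601776123046875), (65.06491088867188, 65.10856628417969), 44.388671875)
fork back top x 744 [0.0306 0.047 ]
jar shoulder x [-0.03    0.0296]
```

View pics/w3.png

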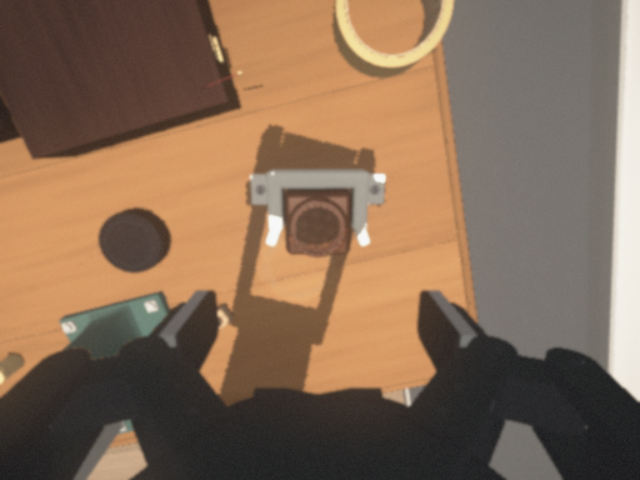

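w3 shows the jar fully in the fork at (318,222), its back against the fork's back wall, and the lid at (135,240). Going to the lid now.

```bash
python3 steer.py '[[0.085, [-0.122, -0.78, 0], [0, 0, 0]], [0.085, [-0.122, -0.78, 0], [0, 0, 0]], [0.085, [-0.122, -0.78, 0], [0, 0, 0]], [0.085, [-0.122, -0.78, 0], [0, 0, 0]], [0.085, [-0.122, -0.78, 0], [0, 0, 0]], [0.085, [0, 0, 0], [0, 0, 0]], [0.085, [0, 0, 0.6], [0, 0, 0]], [0.085, [0, 0, 0], [0, 0, 0]]]'; python3 log.py
python3 - <<'E'
from h import *
k=K("wrist");c,d=ctrl.camera("wrist");P=cloud(k,d);x,y,h=P[...,0],P[...,1],P[...,2]
m=(d>.1)&(h>.018)&(h<.031)&(np.hypot(x-.605,y+.0175)<.045);q=P[m]
(a,b),r=cv2.minEnclosingCircle(q[:,:2].astype(np.float32)*1000);R=cv2.minAreaRect(q[:,:2].astype(np.float32)*1000)
print("lid",m.sum(),np.median(q[:,2]).round(4),a,b,r,R)
E
```

```text
clock: 11.92
position: [0.6028, -0.0161, 0.1452]
eef_rot: [3.141, 0.007, -0.192]
ft_force: [-1.1, -0.3, -1.6]
gripper_width: 0.085
gripper_force: 0.0
q [-0.121  0.225  1.317  0.     1.606  1.642] p [ 0.6028 -0.0161  0.1452] yaw -0.1921 f [-1.1 -0.3 -1.6] T [ 0.02  0.01 -0.02] w 0.085 gf 0.0
lid 2572 0.0254 605.4376220703125 -16.780311584472656 33.18571853637695 ((605.5352783203125, -16.899993896484375), (65.41503143310547, 64.90910339355469), 5.007608890533447)
```

Scaled: 0.03 m is 0.6, 0.012 m is 0.24.

```bash
python3 steer.py '[[0.085, [0, 0, 0.6], [0, 0, 0]], [0.085, [0, 0, 0.6], [0, 0, 0]], [0.085, [0, 0, 0.6], [0, 0, 0]], [0.085, [0, 0, 0.6], [0, 0, 0]], [0.085, [0, 0, 0.24], [0, 0, 0]], [0.085, [0, 0, 0], [0, 0, 0]], [0.085, [0, 0, 0], [0, 0, 0]]]'; python3 log.py
python3 steer.py '[[0.085, [0, 0, 0.2], [0, 0, 0]], [0.085, [0, 0, 0.2], [0, 0, 0]], [0.085, [0, 0, 0.2], [0, 0, 0]], [0.085, [0, 0, 0.2], [0, 0, 0]], [0.085, [0, 0, 0.2], [0, 0, 0]], [0.085, [0, 0, 0], [0, 0, 0]]]'; python3 log.py;  python3 fing.py | cut -c1-60|sed -n '1,5p'
python3 - <<'E'
from h import *
b,d=ctrl.camera("side");a,_=ctrl.camera("wrist")
cv2.imwrite("pics/g3.png",np.hstack([cv2.resize(a[:,:,::-1],(400,300)),cv2.resize(b[60:240,180:420,::-1],(400,300),interpolation=2)]))
E
```

```text
clock: 12.55
position: [0.6054, -0.018, 0.0187]
eef_rot: [-3.141, -0.0, -0.195]
ft_force: [-0.2, -1.0, -0.1]
gripper_width: 0.085
gripper_force: 0.0
q [-0.123  0.306  1.476  0.     1.359  1.642] p [ 0.6054 -0.018   0.0187] yaw -0.1949 f [-0.2 -1.  -0.1] T [-0.02 -0.01  0.01] w 0.085 gf 0.0
clock: 13.05
position: [0.6024, -0.0171, -0.0354]
eef_rot: [3.141, 0.006, -0.194]
ft_force: [0.4, 0.2, -0.3]
gripper_width: 0.0851
gripper_force: 0.0
q [-0.122  0.358  1.526  0.     1.263  1.642] p [ 0.6024 -0.0171 -0.0354] yaw -0.1941 f [ 0.4  0.2 -0.3] T [-0.03  0.04  0.01] w 0.0851 gf 0.0
-1 z-tcp 32 n 519 tx [-0.012  0.013] ty -0.0427
-1 z-tcp 36 n 43 tx [-0.012  0.012] ty -0.0426
-1 z-tcp 44 n 28 tx [-0.009  0.008] ty -0.0433
-1 z-tcp 48 n 102 tx [-0.01   0.011] ty -0.0432
-1 z-tcp 52 n 132 tx [-0.01   0.011] ty -0.0432
```

View pics/g3.png

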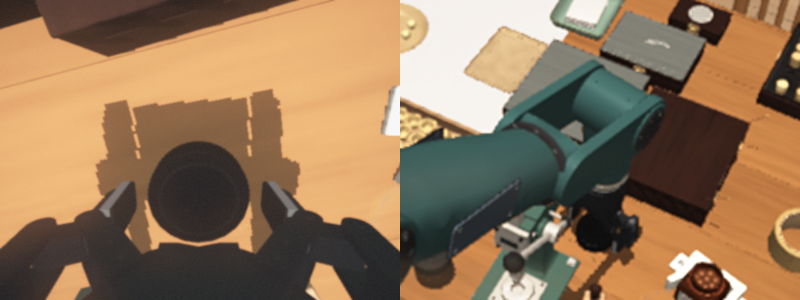

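g3 shows the lid at (198,190) centred between the fingers, and the arm clear of the press. Closing.

```bash
python3 steer.py '[[0.06, [0, 0, 0], [0, 0, 0]], [0.06, [0, 0, 0], [0, 0, 0]], [0.06, [0, 0, 0], [0, 0, 0]], [0.06, [0, 0, 0], [0, 0, 0]], [0.06, [0, 0, 0], [0, 0, 0]], [0.06, [0, 0, 0], [0, 0, 0]]]' 60; python3 log.py; python3 fing.py | cut -c1-60|sed -n '1,8p'
```

```text
clock: 13.7
position: [0.606, -0.0175, -0.0307]
eef_rot: [-3.141, -0.003, -0.194]
ft_force: [-0.0, -0.0, 5.8]
gripper_width: 0.0632
gripper_force: 66.1
q [-0.123  0.354  1.52   0.     1.264  1.642] p [ 0.606  -0.0175 -0.0307] yaw -0.1942 f [-0.  -0.   5.8] T [-0.01  0.02 -0.  ] w 0.0632 gf 66.1
-1 z-tcp 28 n 27 tx [0.006 0.013] ty -0.034
-1 z-tcp 32 n 13 tx [0.007 0.013] ty -0.0345
-1 z-tcp 44 n 16 tx [0.01  0.012] ty -0.0342
-1 z-tcp 48 n 33 tx [0.009 0.012] ty -0.0329
-1 z-tcp 52 n 366 tx [-0.012  0.012] ty -0.0301
-1 z-tcp 56 n 187 tx [-0.011  0.011] ty -0.0323
-1 z-tcp 60 n 124 tx [-0.011  0.011] ty -0.0324
-1 z-tcp 64 n 126 tx [-0.01   0.011] ty -0.0324
```

Scaled: 0.0389 m is 0.778, 0.0052 m is 0.104.

```bash
python3 steer.py '[[0.06, [0, 0, -0.4], [0, 0, 0]], [0.06, [0, 0, -0.7], [0, 0, 0]], [0.06, [0, 0, -0.7], [0, 0, 0]], [0.06, [0, 0, -0.7], [0, 0, 0]], [0.06, [0.104, 0.778, 0], [0, 0, 0]], [0.06, [0.104, 0.778, 0], [0, 0, 0]], [0.06, [0.104, 0.778, 0], [0, 0, 0]], [0.06, [0.104, 0.778, 0], [0, 0, 0]]]' 60; python3 steer.py '[[0.06, [0.104, 0.778, 0], [0, 0, 0]], [0.06, [0, 0, 0], [0, 0, 0]], [0.06, [0, 0, 0], [0, 0, 0]]]'; python3 log.py
python3 - <<'E'
from h import *
k=K("wrist");c,d=ctrl.camera("wrist");P=cloud(k,d);x,y,h=P[...,0],P[...,1],P[...,2]
p=ctrl.get_obs()["position"]
m=(d>.03)&(h>p[2]+.045)&(h<p[2]+.062)&(np.hypot(x-p[0],y-p[1])<.029);q=P[m]
A=np.c_[q[:,:2]-p[:2],np.ones(len(q))];co=np.linalg.lstsq(A,q[:,2],rcond=None)[0];e=q[:,2]-A@co;print("lid top plane",len(q),co.round(4),"top-tcp",(co[2]-p[2]).round(4),e.std().round(4))
m=(d>.03)&(abs(h-p[2]-.0547)<.004)&(np.hypot(x-p[0],y-p[1])<.034)&(abs(y-p[1])<.03);q=P[m];print("x range",(np.percentile(q[:,0],[.5,99.5])-p[0]).round(4))
E
```

```text
clock: 14.42
position: [0.5944, -0.1751, 0.0923]
eef_rot: [-3.141, 0.001, -0.193]
ft_force: [0.7, -0.7, -0.4]
gripper_width: 0.0634
gripper_force: 65.8
clock: 14.67
position: [0.5916, -0.2153, 0.0915]
eef_rot: [-3.141, 0.002, -0.198]
ft_force: [-0.4, 0.2, 0.1]
gripper_width: 0.0634
gripper_force: 65.9
q [-0.439  0.305  1.326  0.     1.513  1.33 ] p [ 0.5916 -0.2153  0.0915] yaw -0.1984 f [-0.4  0.2  0.1] T [ 0.    0.03 -0.03] w 0.0634 gf 65.9
lid top plane 9439 [-0.0048 -0.0022  0.1477] top-tcp 0.0561 0.0007
x range [-0.0306  0.0319]
```

Scaled: 0.02 m is 0.4, 0.01 m is 0.2.

```bash
python3 steer.py '[[0.06, [0, 0, 0.4], [0, 0, 0]], [0.06, [0, 0, 0.2], [0, 0, 0]], [0.06, [0, 0, 0], [0, 0, 0]], [0.06, [0, 0, 0], [0, 0, 0]]]'; python3 log.py
```

```text
clock: 15.05
position: [0.5919, -0.2115, 0.0613]
eef_rot: [-3.14, 0.003, -0.192]
ft_force: [-0.5, -0.6, -0.4]
gripper_width: 0.0633
gripper_force: 65.9
q [-0.434  0.323  1.364  0.     1.458  1.33 ] p [ 0.5919 -0.2115  0.0613] yaw -0.1924 f [-0.5 -0.6 -0.4] T [-0.08  0.01  0.02] w 0.0633 gf 65.9
```

```bash
python3 steer.py '[[0.06, [0, 0, 0], [0, 0, 0]], [0.06, [0, 0, 0], [0, 0, 0]]]'>/dev/null; python3 log.py; python3 steer.py '[[0.06, [0, 0, 0], [0, 0, 0]], [0.06, [0, 0, 0], [0, 0, 0]]]' >/dev/null; python3 log.py
```

```text
q [-0.435  0.322  1.361  0.     1.457  1.33 ] p [ 0.5935 -0.213   0.064 ] yaw -0.1933 f [-0.9  0.2 -0.5] T [-0.04  0.01  0.01] w 0.0637 gf 65.9
q [-0.435  0.322  1.361  0.     1.457  1.33 ] p [ 0.5932 -0.2134  0.0638] yaw -0.194 f [ 0.4 -0.2 -0.4] T [ 0.02 -0.    0.02] w 0.0634 gf 65.9
```

```bash
python3 steer.py '[[0.06, [0.016, 0, 0.24], [0, 0, 0]], [0.06, [0, 0, 0.2], [0, 0, 0]], [0.06, [0, 0, 0.08], [0, 0, 0]], [0.06, [0, 0, 0], [0, 0, 0]], [0.06, [0, 0, 0], [0, 0, 0]]]'>/dev/null; python3 log.py; python3 steer.py '[[0.06, [0, 0, 0.04], [0, 0, 0]], [0.06, [0, 0, 0.04], [0, 0, 0]], [0.06, [0, 0, 0], [0, 0, 0]]]' >/dev/null; python3 log.py
```

```text
q [-0.435  0.344  1.39   0.     1.409  1.33 ] p [ 0.5928 -0.2132  0.0356] yaw -0.1943 f [-1.6  0.2 -1.4] T [ 0.02 -0.    0.04] w 0.0633 gf 65.9
q [-0.435  0.347  1.394  0.     1.402  1.33 ] p [ 0.5934 -0.2134  0.0328] yaw -0.1943 f [-0.3  1.1 -0.4] T [-0.   -0.01 -0.01] w 0.0635 gf 65.9
```

```bash
for i in 1 2; do python3 steer.py '[[0.06, [0, 0, 0.02], [0, 0, 0]], [0.06, [0, 0, 0.02], [0, 0, 0]], [0.06, [0, 0, 0], [0, 0, 0]]]' >/dev/null; python3 log.py; done
```

```text
q [-0.435  0.347  1.394  0.     1.399  1.33 ] p [ 0.5938 -0.2136  0.0321] yaw -0.1942 f [-2.2  0.2  4.4] T [ 0.11  0.3  -0.03] w 0.0635 gf 66.5
q [-0.435  0.347  1.395 -0.     1.398  1.33 ] p [ 0.594  -0.2137  0.0318] yaw -0.1942 f [-4.6  0.8 10.2] T [0.3  0.75 0.01] w 0.0637 gf 67.2
```

```bash
for i in 1 2 3 4; do python3 steer.py '[[0.06, [0, 0, 0], [0, 0, -0.8]], [0.06, [0, 0, 0], [0, 0, -0.8]], [0.06, [0, 0, 0], [0, 0, 0]]]' >/dev/null; python3 log.py; done
```

```text
q [-4.350e-01  3.470e-01  1.394e+00  1.000e-03  1.395e+00  1.167e+00] p [ 0.5954 -0.2138  0.0319] yaw -0.0311 f [-1.   0.4  8.3] T [0.24 0.26 0.06] w 0.0633 gf 66.8
q [-0.435  0.348  1.394  0.     1.395  1.007] p [ 0.5953 -0.214   0.0317] yaw 0.1287 f [-1.5 -0.7  8.3] T [0.22 0.3  0.05] w 0.0633 gf 66.8
q [-0.435  0.349  1.397  0.     1.394  0.849] p [ 0.5938 -0.2135  0.0291] yaw 0.2871 f [ 0.3 -0.1 -1.5] T [ 0.    0.01 -0.07] w 0.0633 gf 65.9
q [-0.435  0.35   1.398  0.     1.394  0.69 ] p [ 0.5932 -0.2133  0.0282] yaw 0.4452 f [ 0.2 -0.1 -0.7] T [-0.03  0.04 -0.02] w 0.063 gf 65.9
```

```bash
for i in 1 2 3; do python3 steer.py '[[0.06, [0, 0, 0.02], [0, 0, 0]], [0.06, [0, 0, 0.02], [0, 0, 0]], [0.06, [0, 0, 0], [0, 0, 0]]]' >/dev/null; python3 log.py; done
```

```text
q [-0.435  0.351  1.399  0.     1.391  0.692] p [ 0.5935 -0.2134  0.0274] yaw 0.4441 f [-1.5 -0.3  2.3] T [ 0.04  0.2  -0.03] w 0.0631 gf 66.3
q [-0.435  0.351  1.4    0.     1.39   0.691] p [ 0.5937 -0.2136  0.0271] yaw 0.4447 f [-3.3  1.3  8.8] T [ 0.29  0.63 -0.01] w 0.0634 gf 67.0
q [-0.435  0.351  1.4   -0.     1.389  0.691] p [ 0.5938 -0.2136  0.027 ] yaw 0.4448 f [-6.1  3.3 15.2] T [ 0.51  1.11 -0.04] w 0.0633 gf 67.7
```

```bash
python3 steer.py '[[0.06, [0, 0, -0.04], [0, 0, 0]], [0.06, [0, 0, 0], [0, 0, 1]], [0.06, [0, 0, 0], [0, 0, 1]], [0.06, [0, 0, 0], [0, 0, 0]]]' >/dev/null; python3 log.py; for i in 1 2 3; do python3 steer.py '[[0.06, [0, 0, 0.006], [0, 0, 1]], [0.06, [0, 0, 0.008], [0, 0, 1]], [0.06, [0, 0, 0], [0, 0, 0]]]' >/dev/null; python3 log.py; done
```

```text
q [-0.435  0.352  1.4   -0.     1.387  0.893] p [ 0.5947 -0.2141  0.0265] yaw 0.2429 f [-0.6  0.2  6.2] T [-0.01  0.13 -0.11] w 0.0635 gf 66.5
q [-0.435  0.352  1.4   -0.     1.385  1.092] p [ 0.5947 -0.2143  0.0258] yaw 0.0437 f [ 0.  -0.6  6.2] T [-0.1   0.14 -0.08] w 0.0633 gf 66.6
q [-0.435  0.353  1.401 -0.     1.384  1.292] p [ 0.5946 -0.2143  0.0251] yaw -0.1563 f [-0.1 -0.2  6.5] T [-0.1   0.22 -0.16] w 0.0632 gf 66.7
q [-0.435  0.354  1.402 -0.     1.383  1.492] p [ 0.5945 -0.2143  0.0245] yaw -0.3563 f [-1.1 -0.1  6.8] T [-0.08  0.24 -0.12] w 0.0627 gf 66.7
```

```bash
for i in 1 2 3; do python3 steer.py '[[0.06, [0, 0, 0.006], [0, 0, 0.8]], [0.06, [0, 0, 0.004], [0, 0, 0.7]], [0.06, [0, 0, 0], [0, 0, 0]]]' 75 >/dev/null; python3 log.py; done
```

```text
q [-0.435  0.354  1.402 -0.     1.382  1.641] p [ 0.5945 -0.2143  0.0238] yaw -0.5052 f [0.5 0.1 5.8] T [-0.07  0.22 -0.1 ] w 0.0631 gf 80.5
q [-0.435  0.354  1.403 -0.     1.381  1.791] p [ 0.5947 -0.2144  0.0235] yaw -0.6552 f [-0.5 -0.6  5.7] T [-0.08  0.09 -0.06] w 0.063 gf 82.2
q [-4.350e-01  3.540e-01  1.403e+00 -1.000e-03  1.380e+00  1.941e+00] p [ 0.5948 -0.2145  0.0235] yaw -0.8051 f [-1.2  0.5  7.4] T [-0.11  0.21 -0.06] w 0.0631 gf 82.3
```

```bash
for i in 1 2 3; do python3 steer.py '[[0.06, [0, 0, 0], [0, 0, 0.4]], [0.06, [0, 0, 0], [0, 0, 0.4]], [0.06, [0, 0, 0], [0, 0, 0]]]' 80 >/dev/null; python3 log.py; done
```

```text
q [-4.350e-01  3.540e-01  1.403e+00 -1.000e-03  1.380e+00  2.020e+00] p [ 0.5948 -0.2145  0.0235] yaw -0.8841 f [-0.3 -0.3  6.8] T [-0.13  0.22 -0.08] w 0.0631 gf 85.3
q [-4.350e-01  3.540e-01  1.403e+00 -1.000e-03  1.381e+00  2.100e+00] p [ 0.5946 -0.2146  0.0235] yaw -0.9641 f [-1.8 -0.5  7.8] T [-0.19  0.26 -0.03] w 0.0628 gf 85.3
q [-4.350e-01  3.540e-01  1.403e+00 -1.000e-03  1.381e+00  2.180e+00] p [ 0.5946 -0.2146  0.0235] yaw -1.0442 f [-0.8 -0.6  7.7] T [-0.15  0.37 -0.1 ] w 0.0627 gf 85.4
```

```bash
for i in 1 2 3; do python3 steer.py '[[0.06, [0, 0, 0], [0, 0, 0.4]], [0.06, [0, 0, 0], [0, 0, 0.4]], [0.06, [0, 0, 0], [0, 0, 0]]]' 100 >/dev/null; python3 log.py; done
```

```text
q [-4.350e-01  3.540e-01  1.403e+00 -1.000e-03  1.383e+00  2.259e+00] p [ 0.594  -0.2141  0.0237] yaw -1.1237 f [-3.9 -0.   9.7] T [ 0.03  0.59 -0.07] w 0.0623 gf 107.8
q [-0.435  0.353  1.404  0.     1.386  2.339] p [ 0.5929 -0.2127  0.0237] yaw -1.2028 f [-6.1  4.2 11.6] T [0.55 1.03 0.05] w 0.0622 gf 108.1
q [-0.435  0.353  1.404 -0.     1.388  2.418] p [ 0.5919 -0.2124  0.0237] yaw -1.2818 f [-9.5  3.8 13.4] T [0.63 1.5  0.35] w 0.0623 gf 108.3
```

```bash
cat > jar.py <<'E'
from h import *
import sys
O=np.array([.5944,-.2132]);u=np.array([.9812,-.193]);v=np.array([.193,.9812])
for n in("wrist","side"):
    k=K(n);c,d=ctrl.camera(n);P=cloud(k,d);h=P[...,2];X=(P[...,:2]-O)@u;Y=(P[...,:2]-O)@v
    hsv=cv2.cvtColor(c,cv2.COLOR_RGB2HSV)
    m=(d>.03)&(h>.038)&(h<.0535)&(abs(X)<.055)&(abs(Y)<.055)&(hsv[...,2]>25)
    q=np.c_[X[m],Y[m]]*1000
    if m.sum()<20: print(n,"few");continue
    print(n,m.sum(),"X",np.percentile(X[m],[1,99]).round(4),"Y",np.percentile(Y[m],[1,99]).round(4),"rect",cv2.minAreaRect(q.astype(np.float32)))
    # front face line: per Y-bin minimal X at 10<h<50
    m=(d>.03)&(h>.008)&(h<.05)&(X<-.022)&(X>-.06)&(abs(Y)<.028)
    b=[(Y[m&(abs(Y-y)<.003)].mean(),np.percentile(X[m&(abs(Y-y)<.003)],15)) for y in np.arange(-.024,.025,.006) if (m&(abs(Y-y)<.003)).sum()>5]
    if len(b)>3: b=np.array(b);f=np.polyfit(b[:,0],b[:,1],1);print("  front face x at y0",f[1].round(4),"yaw deg rel fork",(-np.degrees(np.arctan(f[0]))).round(1))
cv2.imwrite("pics/%s.png"%sys.argv[1],np.hstack([cv2.resize(c[190:270,320:410,::-1],(400,356),interpolation=2),cv2.resize(ctrl.camera("wrist")[0][:,:,::-1],(400,356))]))
E
python3 jar.py g4
```

```text
wrist 1039 X [-0.0359  0.0257] Y [-0.0332 -0.013 ] rect ((-2.9429588317871094, -25.649831771850586), (65.72866821289062, 23.058818817138672), 11.464996337890625)
side 142 X [-0.0395  0.0253] Y [-0.0362  0.0362] rect ((-1.4688453674316406, 1.265380859375), (86.52994537353516, 73.48518371582031), 81.4221420288086)
  front face x at y0 -0.0369 yaw deg rel fork -7.4
```

View pics/g4.png

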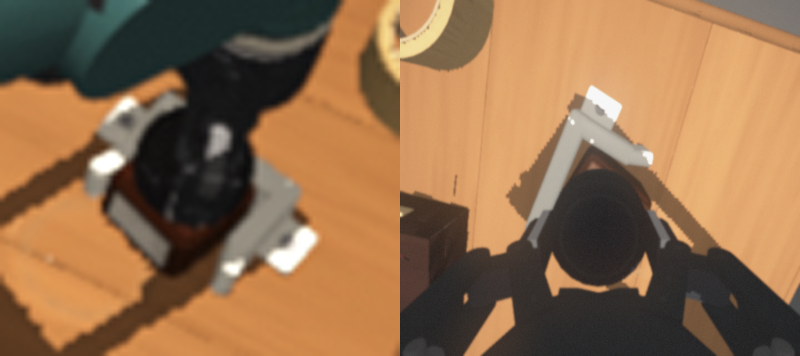

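g4 shows the lid seated, but tightening turned the jar about 7° in the slot and pushed it out about 4 mm. I'll turn it back by that angle while pushing it home.

Units first: shifts go in units of 50 mm and turns go in units of 0.1 rad. So -0.0005 m is -0.01, 0.0003 m is 0.006, -0.03 rad is -0.3.

```bash
python3 steer.py '[[0.06, [0.006, -0.01, 0], [0, 0, -0.3]], [0.06, [0.006, -0.01, 0], [0, 0, -0.3]], [0.06, [0.006, -0.01, 0], [0, 0, -0.3]], [0.06, [0.006, -0.01, 0], [0, 0, -0.3]], [0.06, [0, 0, 0], [0, 0, 0]]]' >/dev/null; python3 log.py; python3 jar.py g5
```

```text
q [-0.435  0.358  1.398 -0.003  1.388  2.298] p [ 0.5941 -0.2152  0.0237] yaw -1.1617 f [-8.7 -0.6 13.2] T [0.04 1.48 0.26] w 0.0622 gf 108.2
wrist 1026 X [-0.03    0.0299] Y [-0.0334 -0.0126] rect ((2.1593875885009766, -28.26546859741211), (64.94295501708984, 21.705368041992188), 16.533588409423828)
side 140 X [-0.0362  0.0337] Y [-0.0447  0.0414] rect ((1.8657073974609375, -2.118438720703125), (94.53268432617188, 76.12661743164062), 88.37682342529297)
  front face x at y0 -0.0344 yaw deg rel fork -2.3
```

```bash
python3 steer.py '[[0.06, [0.008, -0.012, 0], [0, 0, -0.2]], [0.06, [0.008, -0.012, 0], [0, 0, -0.2]], [0.06, [0, 0, 0], [0, 0, 0]], [0.06, [0, 0, 0], [0, 0, 0]]]' >/dev/null; python3 log.py; python3 jar.py g5
```

```text
q [-0.435  0.361  1.394 -0.004  1.39   2.259] p [ 0.5948 -0.2159  0.0238] yaw -1.1228 f [-11.1  -0.6  13.3] T [-0.2   1.72  0.12] w 0.0621 gf 108.2
wrist 1030 X [-0.0282  0.0313] Y [-0.0334 -0.0118] rect ((4.163997650146484, -28.725948333740234), (64.89679718017578, 21.68111228942871), 18.839160919189453)
side 137 X [-0.0346  0.035 ] Y [-0.0464  0.0404] rect ((0.5035514831542969, -3.4388275146484375), (71.63349151611328, 92.08682250976562), 4.702221393585205)
  front face x at y0 -0.0336 yaw deg rel fork -0.9
```

Scaled: -0.001 m is -0.02, -0.0006 m is -0.012, -0.012 rad is -0.12.

```bash
python3 steer.py '[[0.06, [0.008, -0.012, 0], [0, 0, -0.12]], [0.06, [0.008, -0.012, -0.02], [0, 0, 0]], [0.06, [0, 0, -0.02], [0, 0, 0]], [0.06, [0, 0, 0], [0, 0, 0]]]' >/dev/null; python3 log.py; python3 jar.py g5
```

```text
q [-0.435  0.363  1.39  -0.005  1.395  2.248] p [ 0.5949 -0.2156  0.0239] yaw -1.1115 f [-10.9  -2.1   9.5] T [-0.25  1.73  0.04] w 0.0622 gf 107.7
wrist 1051 X [-0.028   0.0314] Y [-0.0334 -0.0116] rect ((12.870780944824219, -19.129215240478516), (81.48230743408203, 39.61491775512695), 39.958580017089844)
side 141 X [-0.0344  0.0134] Y [-0.0475  0.0332] rect ((-12.121711730957031, -10.398303985595703), (55.377159118652344, 94.19474792480469), 17.505279541015625)
  front face x at y0 -0.0337 yaw deg rel fork -1.2
```

```bash
python3 steer.py '[[0.085, [0, 0, 0], [0, 0, 0]], [0.085, [0, 0, 0], [0, 0, 0]], [0.085, [0, 0, 0], [0, 0, 0]], [0.085, [0, 0, -0.4], [0, 0, 0]], [0.085, [0, 0, -0.8], [0, 0, 0]], [0.085, [0, 0, -0.8], [0, 0, 0]], [0.085, [0, 0, -0.6], [0, 0, 0]], [0.085, [0, 0, 0], [0, 0, 0]]]'>/dev/null; python3 log.py
cat > chk.py <<'E'
from h import *
import sys
O=np.array([.5944,-.2132]);u=np.array([.9812,-.193]);v=np.array([.193,.9812]);im=[]
for n in("wrist","side","top"):
    k=K(n);c,d=ctrl.camera(n);im.append(c);P=cloud(k,d);h=P[...,2];X=(P[...,:2]-O)@u;Y=(P[...,:2]-O)@v
    m=(d>.03)&(h>.07)&(h<.086)&(np.hypot(X,Y)<.05);q=P[m]
    if m.sum()>30:
        A=np.c_[X[m],Y[m],np.ones(m.sum())];co=np.linalg.lstsq(A,h[m],rcond=None)[0];e=h[m]-A@co;g=abs(e)<.003;co=np.linalg.lstsq(A[g],h[m][g],rcond=None)[0]
        print(n,"lid top plane",co.round(4),"centre",(np.percentile(X[m],[1,99]).mean()).round(4),np.percentile(Y[m],[1,99]).mean().round(4))
    f=(d>.03)&(h>.029)&(h<.039)&(abs(Y)<.03)&(X>.02)&(X<.06)
    if f.sum()>10: print("   fork back",f.sum(),np.percentile(X[f],[2,98]).round(4))
    s=(d>.03)&(h>.040)&(h<.0545)&(abs(X)<.05)&(abs(Y)<.05)
    if s.sum()>30: print("   body",s.sum(),np.percentile(X[s],[1,99]).round(4),np.percentile(Y[s],[1,99]).round(4),cv2.minAreaRect((np.c_[X[s],Y[s]]*1000).astype(np.float32)))
    m=(d>.03)&(h>.008)&(h<.05)&(X<-.022)&(X>-.06)&(abs(Y)<.028)
    b=[(Y[m&(abs(Y-y)<.003)].mean(),np.percentile(X[m&(abs(Y-y)<.003)],15)) for y in np.arange(-.024,.025,.006) if (m&(abs(Y-y)<.003)).sum()>5]
    if len(b)>3: b=np.array(b);p=np.polyfit(b[:,0],b[:,1],1);print("   front face x",p[1].round(4),"yaw deg",(-np.degrees(np.arctan(p[0]))).round(1))
cv2.imwrite("pics/%s.png"%sys.argv[1],np.hstack([cv2.resize(im[1][190:270,320:410,::-1],(400,356),interpolation=2),cv2.resize(im[0][:,:,::-1],(400,356))]))
E
python3 chk.py f1
```

```text
q [-0.433  0.284  1.209  0.     1.631  2.249] p [ 0.6031 -0.2159  0.1631] yaw -1.1112 f [ 1.  -0.2  1.1] T [-0.01 -0.03  0.02] w 0.0851 gf 0.0
wrist lid top plane [-0.0016  0.0011  0.0794] centre 0.0012 -0.0012
   fork back 725 [0.031  0.0472]
   body 310 [-0.0321  0.0309] [-0.0326  0.0282] ((10.82762336730957, -13.519035339355469), (83.66725158691406, 48.1051139831543), 42.425045013427734)
side lid top plane [ 0.0115 -0.0006  0.078 ] centre -0.0009 -0.0043
   body 142 [-0.0344  0.022 ] [-0.0355  0.0277] ((-6.113241195678711, -3.9108238220214844), (57.4974250793457, 63.88888931274414), 0.6735820770263672)
   front face x -0.0339 yaw deg -1.2
top lid top plane [-0.0155 -0.0084  0.0781] centre 0.0017 0.0009
   fork back 61 [0.0346 0.0478]
   body 87 [-0.0316  0.0302] [-0.0297  0.0333] ((-10.050926208496094, 14.107521057128906), (86.03620147705078, 47.530521392822266), 42.389774322509766)
   front face x -0.0322 yaw deg -0.4
```

View pics/f1.png

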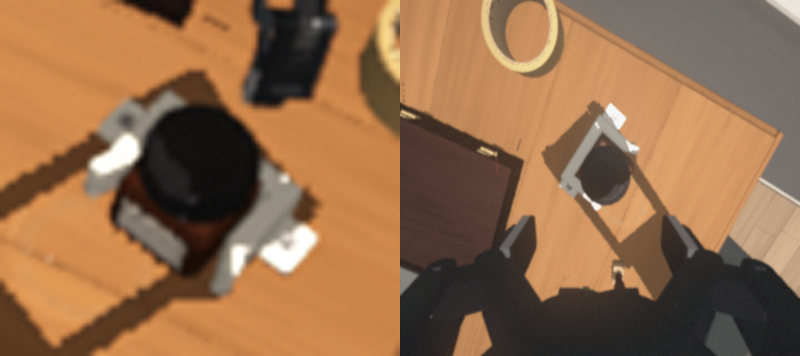

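f1 shows the lid level on the jar, with its top at about 78 mm as it should be when tight, and the jar home. I'll regrip and tighten once more with the jar pushed firmly into the fork, to be sure.

Scaled: -0.008 m is -0.16, 0.0036 m is 0.072, -0.125 rad is -1.25.

```bash
python3 steer.py '[[0.085, [0, 0, 0], [0, 0, -1.25]], [0.085, [0, 0, 0], [0, 0, -1.25]], [0.085, [0, 0, 0], [0, 0, -1.25]], [0.085, [0, 0, 0], [0, 0, -1.25]], [0.085, [-0.16, 0.072, 0.6], [0, 0, 0]], [0.085, [0, 0, 0], [0, 0, 0]], [0.085, [0, 0, 0], [0, 0, 0]]]'; python3 log.py
```

```text
clock: 24.72
position: [0.5872, -0.2113, 0.1181]
eef_rot: [3.14, 0.01, -0.612]
ft_force: [0.4, -0.1, 0.3]
gripper_width: 0.0853
gripper_force: 0.0
q [-0.436  0.286  1.297  0.     1.569  1.747] p [ 0.5872 -0.2113  0.1181] yaw -0.6125 f [ 0.4 -0.1  0.3] T [-0.01  0.    0.02] w 0.0853 gf 0.0
```

```bash
python3 steer.py '[[0.085, [0, 0, 0], [0, 0, 0]], [0.085, [0, 0, 0], [0, 0, 0]], [0.085, [0, 0, 0], [0, 0, 0]], [0.085, [0, 0, 0], [0, 0, 0]]]'>/dev/null; python3 log.py
```

```text
q [-0.436  0.282  1.288  0.     1.569  1.747] p [ 0.5911 -0.2131  0.1249] yaw -0.6122 f [0.4 0.5 0.7] T [ 0.05 -0.02  0.02] w 0.0852 gf 0.0
```

```bash
python3 steer.py '[[0.085, [0.07, -0.02, 0.6], [0, 0, 0]], [0.085, [0, 0, 0.6], [0, 0, 0]], [0.085, [0, 0, 0.4], [0, 0, 0]], [0.085, [0, 0, 0.24], [0, 0, 0]], [0.085, [0, 0, 0.16], [0, 0, 0]], [0.085, [0, 0, 0], [0, 0, 0]], [0.085, [0, 0, 0], [0, 0, 0]], [0.085, [0, 0, 0], [0, 0, 0]]]'>/dev/null; python3 log.py; python3 steer.py '[[0.06, [0, 0, 0], [0, 0, 0]], [0.06, [0, 0, 0], [0, 0, 0]], [0.06, [0, 0, 0], [0, 0, 0]], [0.06, [0, 0, 0], [0, 0, 0]], [0.06, [0, 0, 0], [0, 0, 0]], [0.06, [0, 0, 0], [0, 0, 0]]]' 100 >/dev/null; python3 log.py
```

```text
q [-0.436  0.353  1.4    0.     1.385  1.747] p [ 0.5949 -0.2146  0.0255] yaw -0.6122 f [ 1.2 -0.2 -0.5] T [-0.04 -0.03  0.02] w 0.0847 gf 0.0
q [-0.436  0.352  1.4   -0.     1.385  1.747] p [ 0.5948 -0.2148  0.0261] yaw -0.6123 f [-0.2 -0.   5.9] T [-0.06  0.23 -0.02] w 0.0622 gf 109.6
```

Scaled: 0.0025 m is 0.05, -0.001 m is -0.02.

```bash
python3 steer.py '[[0.06, [0.05, -0.02, 0], [0, 0, 0]], [0.06, [0.05, -0.02, 0], [0, 0, 0]], [0.06, [0, 0, 0], [0, 0, 0]], [0.06, [0, 0, 0], [0, 0, 0]]]' >/dev/null; python3 log.py; for i in 1 2; do python3 steer.py '[[0.06, [0, 0, 0], [0, 0, 0.2]], [0.06, [0, 0, 0], [0, 0, 0.2]], [0.06, [0, 0, 0], [0, 0, 0]]]' >/dev/null; python3 log.py; done
```

```text
q [-0.435  0.361  1.388 -0.003  1.4    1.748] p [ 0.5948 -0.2148  0.0263] yaw -0.6117 f [-14.9   2.8  14. ] T [0.51 2.36 0.19] w 0.0618 gf 110.6
q [-0.434  0.361  1.388 -0.002  1.401  1.788] p [ 0.5946 -0.2141  0.0263] yaw -0.651 f [-14.9   5.1  14.1] T [0.68 2.46 0.52] w 0.0617 gf 110.6
q [-4.340e-01  3.600e-01  1.389e+00 -1.000e-03  1.403e+00  1.828e+00] p [ 0.5941 -0.2133  0.0263] yaw -0.6901 f [-16.3   6.4  16.4] T [0.86 2.75 0.68] w 0.0621 gf 110.8
```

Scaled: -0.02 rad is -0.2.

```bash
python3 steer.py '[[0.06, [0, 0, 0], [0, 0, -0.2]], [0.06, [0, 0, 0], [0, 0, -0.2]], [0.06, [0, 0, 0], [0, 0, 0]], [0.06, [0, 0, 0], [0, 0, 0]]]' >/dev/null; python3 log.py; python3 steer.py '[[0.06, [0, 0, 0], [0, 0, -0.08]], [0.06, [-0.02, 0.01, 0], [0, 0, 0]], [0.085, [0, 0, 0], [0, 0, 0]], [0.085, [0, 0, 0], [0, 0, 0]], [0.085, [0, 0, 0], [0, 0, 0]], [0.085, [0, 0, -0.4], [0, 0, 0]], [0.085, [0, 0, -0.8], [0, 0, 0]], [0.085, [0, 0, -0.8], [0, 0, 0]]]' >/dev/null; python3 steer.py '[[0.085, [0, 0, -0.8], [0, 0, 0]], [0.085, [0, 0, 0], [0, 0, 0]], [0.085, [0, 0, 0], [0, 0, 0]]]' >/dev/null; python3 log.py; python3 chk.py f2
```

```text
q [-0.434  0.361  1.388 -0.002  1.4    1.789] p [ 0.5951 -0.2145  0.0267] yaw -0.6516 f [-12.8   3.6  15.3] T [0.58 2.51 0.11] w 0.0621 gf 110.7
q [-0.434  0.283  1.201  0.     1.648  1.78 ] p [ 0.6001 -0.216   0.1681] yaw -0.6441 f [ 0.8 -0.  -0.4] T [ 0.05  0.01 -0.01] w 0.085 gf 0.0
wrist lid top plane [-0.004   0.0014  0.0794] centre 0.0005 -0.0002
   fork back 773 [0.0298 0.047 ]
   body 277 [-0.0305  0.0303] [-0.0319  0.0312] ((-1.3655471801757812, 0.0520477294921875), (63.5999755859375, 63.7108039855957), 88.8650894165039)
side lid top plane [0.0169 0.0146 0.078 ] centre -0.0018 -0.003
   body 138 [-0.0352  0.0234] [-0.0349  0.0274] ((-1.9462165832519531, -3.6558456420898438), (67.25566101074219, 62.791717529296875), 0.4842936098575592)
   front face x -0.0346 yaw deg -1.6
top lid top plane [ 0.0068 -0.0112  0.0783] centre 0.0001 0.0016
   fork back 66 [0.034  0.0483]
   body 86 [-0.0327  0.0304] [-0.0283  0.0327] ((-0.8181209564208984, 1.4040184020996094), (63.0195198059082, 63.527984619140625), 88.73529052734375)
   front face x -0.033 yaw deg -1.5
```

The jar stands about 0.7 mm off the back, with about 1° of turn. I'll square it home by pushing its front face with two fingertips spread apart.

```bash
python3 steer.py '[[0.03, [0, 0, 0], [0, 0, -1.125]], [0.03, [0, 0, 0], [0, 0, -1.125]], [0.03, [0, 0, 0], [0, 0, -1.125]], [0.03, [0, 0, 0], [0, 0, -1.125]], [0.03, [-0.54, -0.012, 0], [0, 0, 0]], [0.03, [-0.54, -0.012, 0], [0, 0, 0]], [0.03, [-0.54, -0.012, 0], [0, 0, 0]], [0.03, [0, 0, 0], [0, 0, 0]]]' 40 >/dev/null; python3 steer.py '[[0.03, [0, 0, 0], [0, 0, 0]], [0.03, [0, 0, 0], [0, 0, 0]], [0.03, [0, 0, 0], [0, 0, 0]]]' >/dev/null; python3 log.py
```

```text
q [-0.466  0.109  1.416  0.     1.617  1.299] p [ 0.5191 -0.1977  0.1625] yaw -0.1941 f [-0.7  0.1  0.3] T [-0.07  0.01  0.01] w 0.0297 gf 0.0
```

```bash
python3 steer.py '[[0.03, [0, 0, 0.7], [0, 0, 0]], [0.03, [0, 0, 0.7], [0, 0, 0]], [0.03, [0, 0, 0.7], [0, 0, 0]], [0.03, [0, 0, 0.7], [0, 0, 0]], [0.03, [0, 0, 0.5], [0, 0, 0]], [0.03, [0, 0, 0.24], [0, 0, 0]], [0.03, [0, 0, 0], [0, 0, 0]], [0.03, [0, 0, 0], [0, 0, 0]]]' >/dev/null; python3 log.py; python3 steer.py '[[0.03, [0.2, 0, 0], [0, 0, 0]], [0.03, [0.2, 0, 0], [0, 0, 0]], [0.03, [0.12, 0, 0], [0, 0, 0]], [0.03, [0.04, 0, 0], [0, 0, 0]], [0.03, [0, 0, 0], [0, 0, 0]], [0.03, [0, 0, 0], [0, 0, 0]]]' >/dev/null; python3 log.py
```

```text
q [-0.466  0.236  1.635  0.     1.271  1.299] p [ 0.5193 -0.1978 -0.0136] yaw -0.194 f [0.8 1.1 1.6] T [0.01 0.03 0.02] w 0.03 gf 0.0
q [-0.453  0.29   1.565  0.     1.285  1.312] p [ 0.5465 -0.2031 -0.0129] yaw -0.1941 f [0.6 0.  0.1] T [0.01 0.02 0.  ] w 0.0299 gf 0.0
```

```bash
for i in 1 2 3 4; do python3 steer.py '[[0.03, [0.02, 0, 0], [0, 0, 0]], [0.03, [0.02, 0, 0], [0, 0, 0]], [0.03, [0, 0, 0], [0, 0, 0]]]' >/dev/null; python3 log.py; done
```

```text
q [-0.452  0.295  1.561  0.     1.286  1.313] p [ 0.5479 -0.2033 -0.0137] yaw -0.1943 f [-0.1  0.5  0.1] T [ 0.01 -0.   -0.03] w 0.0298 gf 0.0
q [-0.452  0.299  1.556  0.     1.287  1.314] p [ 0.5499 -0.2037 -0.0138] yaw -0.1942 f [-0.1  0.   1.1] T [-0.01  0.05  0.02] w 0.0302 gf 0.1
q [-4.510e-01  3.030e-01  1.551e+00 -1.000e-03  1.289e+00  1.314e+00] p [ 0.5511 -0.2043 -0.0138] yaw -0.1942 f [-4.4 -0.6  2. ] T [-0.13  0.54 -0.08] w 0.0301 gf 1.9
q [-0.45   0.306  1.547 -0.002  1.295  1.315] p [ 0.5509 -0.2042 -0.0138] yaw -0.1942 f [-9.3  2.3  6.1] T [ 0.09  1.42 -0.05] w 0.03 gf 5.0
```

Contact, and firm: 9 N with no more advance. I'll push a little more, then back off and check.

Scaled: 0.001 m is 0.02.

```bash
python3 steer.py '[[0.03, [0.02, 0, 0], [0, 0, 0]], [0.03, [0.02, 0, 0], [0, 0, 0]], [0.03, [0.02, 0, 0], [0, 0, 0]], [0.03, [0, 0, 0], [0, 0, 0]]]' >/dev/null; python3 log.py; python3 steer.py '[[0.03, [-0.2, 0, 0], [0, 0, 0]], [0.03, [-0.4, 0, 0], [0, 0, 0]], [0.03, [-0.1, 0, 0], [0, 0, 0]], [0.03, [0, 0, -0.7], [0, 0, 0]], [0.03, [0, 0, -0.7], [0, 0, 0]], [0.03, [0, 0, -0.7], [0, 0, 0]], [0.03, [0, 0, -0.7], [0, 0, 0]], [0.03, [0, 0, -0.7], [0, 0, 0]]]' >/dev/null; python3 steer.py '[[0.03, [0, 0, 0], [0, 0, 0]], [0.03, [0, 0, 0], [0, 0, 0]], [0.03, [0, 0, 0], [0, 0, 0]]]'; python3 chk.py f2
```

```text
q [-0.449  0.31   1.541 -0.004  1.304  1.316] p [ 0.5505 -0.2041 -0.0137] yaw -0.1942 f [-19.4   2.3  12.7] T [ 0.33  2.7  -0.02] w 0.0297 gf 9.4
clock: 32.78
position: [0.5227, -0.1982, 0.1609]
eef_rot: [-3.141, -0.0, -0.194]
ft_force: [-0.5, -0.2, -0.9]
gripper_width: 0.03
gripper_force: 0.0
wrist lid top plane [-0.0004 -0.0012  0.0795] centre 0.0006 0.0004
   fork back 666 [0.0327 0.0466]
   body 225 [-0.0328  0.0308] [-0.0309  0.0322] ((-0.9478359222412109, 0.6747932434082031), (64.13690185546875, 62.88362503051758), 0.6720415353775024)
   front face x -0.0328 yaw deg 0.1
side lid top plane [0.0238 0.0015 0.0781] centre -0.0061 -0.0031
   body 134 [-0.0342  0.0251] [-0.0348  0.0268] ((-4.288848876953125, -3.7010250091552734), (62.34839630126953, 61.017147064208984), 89.90262603759766)
   front face x -0.0335 yaw deg -1.0
top lid top plane [-0.0052 -0.0031  0.0782] centre 0.002 0.0019
   fork back 61 [0.0339 0.0479]
   body 74 [-0.0317  0.03  ] [-0.0278  0.0332] ((-0.09242057800292969, 2.445209503173828), (63.029693603515625, 62.39995574951172), 1.5205390453338623)
```

View pics/f2.png

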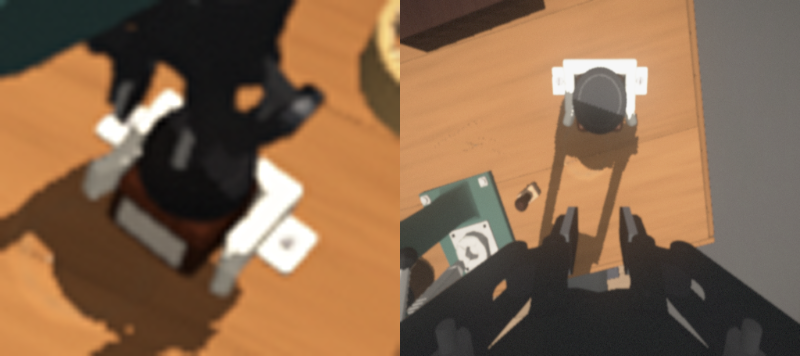

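f2 shows the jar square and home in the fork, the lid level and tight, and the robot clear. Handing in.

```bash
python3 -c "
from rig import ctrl
print(ctrl.hand_in())"
```

```text
the job is handed in; nothing more can be done
None
```

The job is handed in at about 33 s: the jar stands home and square in the fork and the lid is level and screwed down to its stop; tightening turned the jar about 7° and drew it out about 4 mm, so I pushed it back home before hand-in.

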